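Nest the tub lids and stir the polishing media

TASK

Open the media tub and clear every lid off the bench: stack them all, hollow side up, on the round wooden lid stand so that each sits level with its knob down in the hollow of the one below. Then take the stirrer and stir the balls at the bottom of the tub thoroughly, until every one has clearly been shifted from where it lay, and put the stirrer back upright, fully down in its holder. Keep all the balls in the tub and leave the tape measure and the sanding block alone.

Things in the scene. Friction and masses are not known exactly. Their poses are not given: they have to be found in the camera images.
- lid_a_mid (a point): Red domed lid lying inverted, black knob down, hollow side up: 130 mm across, 58 high. Point: on its axis, 29 mm above the knob's face, 29 below the rim; z out of the hollow. Wall 4 mm, nearly upright for 15 mm below the rim (outer radius 65 at the rim, 63 lower): pinch it from above. It starts in the tub's mouth, rim 103 mm above the bench.
- lid_b_mid (a point): Blue domed lid lying inverted, black knob down, hollow side up: 130 mm across, 58 high. Point: on its axis, 29 mm above the knob's face, 29 below the rim; z out of the hollow. Wall 4 mm, nearly upright for 15 mm below the rim (outer radius 65 at the rim, 63 lower): pinch it from above. About 0.12 kg; may be absent.
- lid_c_mid (a point): Yellow domed lid lying inverted, black knob down, hollow side up: 130 mm across, 58 high. Point: on its axis, 29 mm above the knob's face, 29 below the rim; z out of the hollow. Wall 4 mm, nearly upright for 15 mm below the rim (outer radius 65 at the rim, 63 lower): pinch it from above. About 0.12 kg; may be absent.
- lid_d_mid (a point): Green domed lid lying inverted, black knob down, hollow side up: 130 mm across, 58 high. Point: on its axis, 29 mm above the knob's face, 29 below the rim; z out of the hollow. Wall 4 mm, nearly upright for 15 mm below the rim (outer radius 65 at the rim, 63 lower): pinch it from above. About 0.12 kg; may be absent.
- tub: Fixed grey round media tub, open at the top under the red lid: 122 mm across, 76 mm high, wall 5 mm, floor 6 mm thick. Origin at the centre of its underside, on the bench.
- stand_seat (a point): Lid stand: round wooden saucer 104 mm across, 16 high, standing loose (1.2 kg), with a flat recess 60 mm across and 6 mm deep, in which a lid's knob stands. Point: centre of the recess floor, 10 mm above the bench. Lids' knobs are 48 mm across, 18 high; nested, a knob stands on the flat 60 mm floor inside the lid below, 22 mm higher each.
- holder_mouth (a point): Stirrer holder, standing loose (1.2 kg): upright aluminium tube on a round steel foot (96 mm across). Tube 44 mm outside, 34 mm inside. This point is the centre of its mouth, 92 mm above the bench.
- stirrer_grip (a point): Stirrer, upright in the holder, 0.12 kg: orange grip block 28 x 28 x 46 mm on a wooden collar (52 mm across, 8 thick, its underside resting on the holder's mouth) and a 16 mm rod reaching 82 mm below the collar. Point: centre of the block; z up the rod, x and y square to the block's faces. Tip 113 mm below it, collar's underside 31 mm below.
- stirrer_tip (a point): Lower end of the stirrer's rod, on its axis.
- ball0_center (a point): Centre of a white ceramic polishing ball, 22 mm across, smooth and slippery, loose on the tub's floor (one of four).
- ball1_center (a point): Centre of a white ceramic polishing ball, 22 mm across, smooth and slippery, loose on the tub's floor (one of four).
- ball2_center (a point): Centre of a white ceramic polishing ball, 22 mm across, smooth and slippery, loose on the tub's floor (one of four).
- ball3_center (a point): Centre of a white ceramic polishing ball, 22 mm across, smooth and slippery, loose on the tub's floor (one of four).
- tape_measure_mid (a point): Tape measure, 36 x 72 x 62 mm, standing by, not to be disturbed; this point is its centre.
- sanding_block_1_mid (a point): Sanding block, 66 x 110 x 31 mm, standing by, not to be disturbed; this point is its centre.
Not all that is in view belongs to the job. There is more than one size of the part that bears lid_c_mid; the job needs the largest.

How it is judged:
By the outcome, as a careful person would: the job done as asked, in the order asked, and still so for the second after the job is handed in, with the robot touching nothing.
Of lid_b, lid_c, lid_d only 2 to 3 are there at a start; the rules pass over those that are not, and their reading is None.
At some moment in a run one of stand, holder may be knocked a few centimetres aside while the robot is not near it.
It also fails if it takes over 210 s, if anything falls off the work surface, if the arm or the gripper's body presses on something with over 40 N, if the wrist force passes 120 N, or if a joint passes its speed limit or range.

ROBOT

A 7-joint arm with a two-finger parallel gripper is mounted at the origin on a cart in front of the work surface, level with it; the furniture and walls round the work are solid. World frame = base frame: x ahead of the robot, y to its left, z up, the work surface at z = 0. Lengths are in m, angles in rad, forces in N, time in s.
With the tool pointing down it reaches from about 0.425 to 0.875 m from the base axis. Payload 9.9 kg.
Tool frame: the origin (TCP) lies on the mounting face of the last link; the fingertips stand 173 mm ahead of it and the grasp point (between the pads) lies 155 mm ahead of it (arm.grip_depth is the z of the grasp point in the tool frame, in m); z points along the fingers, y is the line along which they close (so a half turn about z gives the same grasp; the last joint's range is limited). The gripper opens to 85 mm and grips with 20 to 120 N. Pads are 22 mm wide; open, the fingers measure 114 mm over their backs; the gripper's body (76 mm by 85 mm) begins 54 mm behind the grasp point. The pads swing forward as they close: fully open they stand 13 mm farther back than shut.
Start: joints at [-1.411, 0.576, 0.025, 1.437, -0.015, 1.129, -0.057], TCP at [0.163, 0.655, 0.405] pointing down, gripper open.
Joint ranges: [-2.76, 2.76], [-0.34, 2.15], [-1.52, 1.57], [0.19, 2.46], [-1.09, 4.23], [0.17, 1.99], [-2.82, 2.82]. Speed limits (rad/s): [2.22, 2.22, 3.01, 3.01, 3.14, 3.14, 3.14].

INTERFACE

Orientations are given as a unit quaternion [w, x, y, z].
In Python, from cell import arm gives the robot as it stands. The module is installed in compiled form; this text tells all that it offers.
- The arm moves only by the tool send_rows, never from a script. Its argument "rows" is a list of rows, each a list of 2 entries, a list of its own where there are three numbers: the shift along the tool's x, y, z as a fraction of full scale, then the turn, a rotation vector about the tool's x, y, z as a fraction of full scale. A call has exactly 8 rows; each row shifts and turns the commanded pose from where the row before left it, along the tool's axes as they then stand; what a row does not reach is not made up. Full scale, the value 1, is 0.04 m for a shift and 5 degrees for a turn. A row lasts 1/12 s, in which the tool goes at most 41.7 mm and 7.16 degrees, less where a joint would pass 70% of its speed; a pose out of reach is approached as far as the arm can. A call with a number of a shift or a turn outside -1 to 1 is refused whole. A call with a gripper value outside its range is refused whole. "grip" is the opening, from 0 (shut) to 1 (fully open), set as the call begins (left out, the last holds). The fingers move at their own pace and stop on an object; "grip_force" is the grip in N (left out, the last holds). Time passes only in rows, so rows that do not move let the fingers close, or fill a call up. It gives the time, the measured TCP pose, the force, the opening and the grip force at its end, in the units of the state.
- arm.get_state(): the state, without advancing time (a new reading comes with each control period).
- arm.snapshot(name): name is "scene" or "top" or "wrist"; returns the picture (420x560x3 uint8, red, green, blue); there is no depth.
- arm.camera_params(name): a dict with "camera_matrix" (3x3 intrinsics, pixels), "origin" and "rotation" of the camera in the world; the wrist camera has in their place "T_tool_cam" (4x4, takes a point from camera to tool coordinates, whose origin is the TCP and whose axes are the flange's). Camera axes: x right, y down, z forward; pixel columns grow to the right and rows downward; lengths in m; the calibration is good to about 2 mm. A picture is of the moment at which its call begins: read the wrist's pose just before it. camera_params takes no time and is no camera call.
- arm.close_job(): hands the job in; it is judged then, once.
The state is a dict: "time": time; "joint_positions": joint angles; "joint_vel": joint speeds; "joint_efforts": joint torques, N m; "ee_pos": TCP position; "orientation": TCP orientation; "force": force on the tool from outside, world axes, zero at the start; "ft_torque": the same for the moment, N m; "width": opening from 0.0 (shut) to 1.0 (fully open); "finger_force": force on a finger pad.
Only numpy, scipy, OpenCV 4.12 (cv2) and the standard library are available. Lean on these libraries where they do the work, as an engineer would, in place of code of your own. Each camera call takes 0.05 s, during which the arm holds its last target. There are 200 camera calls.

## Working session

There is one attempt and no reset: what is moved stays moved. The work goes in short steps, Python scripts to look and compute and a tool call to move; the robot and the scene stay as the last step left them, time stands still between calls to the robot, and variables do not carry over. Pictures are saved under pics/ and viewed, at most 14 in all, crops included, and the job is handed in when it is done.

Besides the shell and the picture viewer there is one more tool, called after "Request:" as a command line: name --argument value ..., lists and objects as JSON in quotes. send_rows: Moves the arm, as the interface text tells. Shift numbers are shares of 0.04 m and turn numbers shares of 5 degrees, none past 1 either way. Its arguments: {"type":"object","properties":{"rows":{"type":"array","items":{"type":"array"}},"grip":{"type":"number"},"grip_force":{"type":"number"}},"required":["rows"]}

```bash
mkdir -p pics; ls; python3 - <<'E'
from cell import arm
import cv2,numpy as np
s=arm.get_state(); print(s)
for n in ("scene","top"):
    im=arm.snapshot(n); cv2.imwrite(f"pics/{n}0.png",im[:,:,::-1])
for n in ("scene","top","wrist"): print(n,arm.camera_params(n))
E
```

```text
pics
{'time': 0.0, 'joint_positions': array([-1.41083404,  0.57651711,  0.02483225,  1.43792777, -0.01498408,
        1.12900136, -0.0565024 ]), 'joint_vel': array([ 0.00051291,  0.00014625, -0.00166102, -0.00137429, -0.00042053,
        0.00221028, -0.00034495]), 'joint_efforts': array([-1.43541369e-03, -7.65743494e+01,  2.24974729e+00, -2.85981667e+01,
        1.52570667e-02,  1.25100298e-02, -1.96706719e-05]), 'ee_pos': array([0.16285025, 0.6548806 , 0.40384527]), 'orientation': array([-5.41652061e-05,  1.21555657e-01,  9.92584266e-01, -8.32819149e-04]), 'force': array([-0.92618293, -0.38900816,  0.30923505]), 'ft_torque': array([0.01027189, 0.01323345, 0.03303783]), 'finger_force': 0.0, 'width': 0.9992122856749233}
scene {'camera_matrix': array([[501.64570805,   0.        , 276.47562993],
       [  0.        , 501.64570805, 203.23565408],
       [  0.        ,   0.        ,   1.        ]]), 'origin': array([-0.13200293, -0.81672385,  0.96563736]), 'rotation': array([-0.42332741,  0.84276552, -0.29932196,  0.14472919])}
top {'camera_matrix': array([[478.25215642,   0.        , 274.72150313],
       [  0.        , 478.25215642, 204.3906533 ],
       [  0.        ,   0.        ,   1.        ]]), 'origin': array([0.44052469, 0.05507245, 1.57267733]), 'rotation': array([-0.04219765,  0.71512425, -0.69694739,  0.03287858])}
wrist {'camera_matrix': array([[364.11098711,   0.        , 282.66597129],
       [  0.        , 364.11098711, 207.19339638],
       [  0.        ,   0.        ,   1.        ]]), 'T_tool_cam': array([[ 8.24150289e-04, -9.49635300e-01, -3.13356217e-01,
         7.93228874e-02],
       [ 9.99999093e-01,  4.48773286e-04,  1.27005167e-03,
         2.07135842e-05],
       [-1.06546000e-03, -3.13356979e-01,  9.49634808e-01,
         3.07608713e-02],
       [ 0.00000000e+00,  0.00000000e+00,  0.00000000e+00,
         1.00000000e+00]])}
```

View pics/scene0.png

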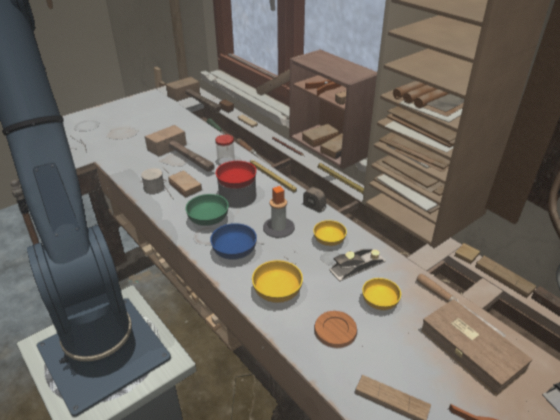

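View pics/top0.png

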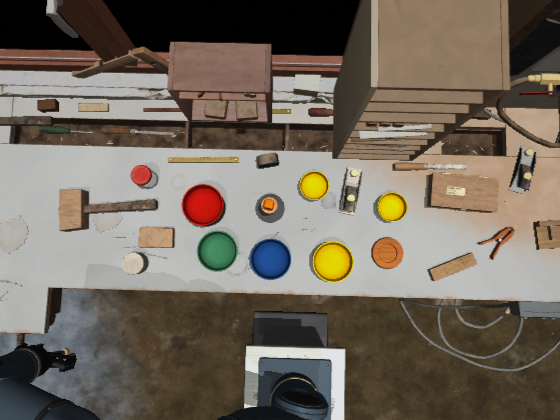

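The top view shows the lids as follows:
- Red lid (203,205) on the tub, green (217,251), blue (270,259).
- Yellow candidates at (332,262), (313,185) and (391,207). The first is the largest.

The stand is at (387,253) and the stirrer at (269,206). The red-topped jar (142,175) is a distractor for the red lid.

```bash
cat > h.py <<'E'
from cell import arm
import cv2,numpy as np
from scipy.spatial.transform import Rotation as R
def rot(q): return R.from_quat([q[1],q[2],q[3],q[0]])
def cam(n,s=None):
    p=arm.camera_params(n);K=p["camera_matrix"]
    if n=="wrist":
        T=np.eye(4);T[:3,:3]=rot(s["orientation"]).as_matrix();T[:3,3]=s["ee_pos"];T=T@p["T_tool_cam"];return K,T[:3,3],T[:3,:3]
    return K,p["origin"],rot(p["rotation"]).as_matrix()
def cast(c,px,z):
    K,o,M=c;px=np.atleast_2d(px).astype(float)
    d=np.c_[px,np.ones(len(px))]@np.linalg.inv(K).T@M.T
    return o+d*((z-o[2])/d[:,2])[:,None]
def proj(c,P):
    K,o,M=c;q=(np.atleast_2d(P)-o)@M@K.T;return q[:,:2]/q[:,2:]
def circ(P):
    P=P[:,:2]
    for _ in range(5):
        A=np.c_[2*P,np.ones(len(P))];x=np.linalg.lstsq(A,(P**2).sum(1),rcond=None)[0]
        r=np.sqrt(x[2]+x[0]**2+x[1]**2);e=abs(np.hypot(*(P-x[:2]).T)-r);k=e<max(0.002,1.5*np.median(e));P=P[k]
    return x[:2],r
HUE={'red':[(0,5),(174,180)],'yellow':[(22,32)],'green':[(60,88)],'blue':[(104,120)],'orange':[(5,14)]}
def mask(im,c,smin=120,vmin=35):
    h=cv2.cvtColor(im,cv2.COLOR_RGB2HSV);m=np.zeros(h.shape[:2],np.uint8)
    for a,b in HUE[c]: m|=cv2.inRange(h,(a,smin,vmin),(b,255,255))
    return m
def blobs(m,amin=100):
    cs,_=cv2.findContours(m,cv2.RETR_EXTERNAL,cv2.CHAIN_APPROX_NONE)
    return sorted([c[:,0] for c in cs if cv2.contourArea(c)>amin],key=lambda c:-cv2.contourArea(c))
def shot(n,name=None):
    s=arm.get_state();im=arm.snapshot(n)
    if name: cv2.imwrite(f"pics/{name}.png",im[:,:,::-1])
    return im,cam(n,s)
E
python3 - <<'E'
from h import *
for n in("top","scene"):
    im=cv2.imread(f"pics/{n}0.png")[:,:,::-1].copy();c=cam(n);print(n)
    for k,z in(('red',.103),('green',.058),('blue',.058),('yellow',.058),('orange',.016)):
        for b in blobs(mask(im,k)):
            if n=="top" and not(130<b[:,1].mean()<290):continue
            x,r=circ(cast(c,cv2.convexHull(b)[:,0]if 0 else b,z));print(k,b.mean(0).round(),np.round(x,4),round(r,4),len(b))
    if n=="top":
        hs=cv2.cvtColor(im,cv2.COLOR_RGB2HSV)
        print(hs[253,387],hs[206,269],hs[251,217],hs[203,268])
E
```

```text
top
red [202. 204.] [0.5912 0.3007] 0.0636 116
red [141. 175.] [0.6803 0.4968] 0.0306 56
green [217. 251.] [0.4513 0.2555] 0.0605 111
blue [270. 259.] [0.4292 0.0874] 0.0626 112
yellow [333. 262.] [ 0.4263 -0.1094] 0.0636 116
yellow [392. 207.] [ 0.6043 -0.2951] 0.0463 84
yellow [314. 185.] [ 0.6675 -0.0458] 0.0462 82
orange [387. 253.] [ 0.4586 -0.2888] 0.0486 85
orange [498. 240.] [ 0.5053 -0.6481] 0.0413 122
orange [118. 130.] [0.8445 0.6042] 0.0304 52
orange [268. 204.] [0.6063 0.0992] 0.0186 37
[ 13 185 200] [ 16 225 227] [ 72 131 138] [ 16 228 228]
scene
red [236. 172.] [0.5875 0.2933] 0.0623 92
red [224. 139.] [0.6767 0.4883] 0.0292 38
blue [232. 243.] [0.4182 0.0703] 0.0464 89
yellow [278. 280.] [ 0.4239 -0.1147] 0.0617 203
yellow [382. 290.] [ 0.5915 -0.3108] 0.0453 186
yellow [330. 233.] [ 0.6531 -0.065 ] 0.0437 108
orange [335. 328.] [ 0.4561 -0.2943] 0.0469 103
orange [278. 195.] [0.6853 0.2104] 0.0425 44
```

```bash
python3 - <<'E'
import cv2
a=cv2.imread("pics/top0.png")[140:300,170:430]
cv2.imwrite("pics/crop0.png",cv2.resize(a,None,fx=3,fy=3,interpolation=cv2.INTER_CUBIC))
E
```

```text
(no output)
```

View pics/crop0.png

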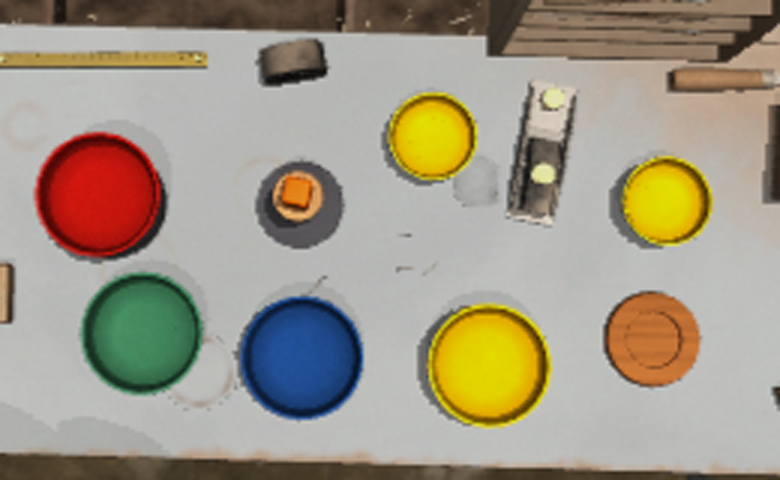

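The crop confirms the big yellow lid is at (333,262), r≈64 mm. The two small ones measure r≈46 mm, so they are decoys. The grey tub under the red lid and the stirrer holder are clear. I'll start by turning the tool so its y axis lies at -45° in the world.

Request:
send_rows --rows '[[[0,0,0],[0,0,1]],[[0,0,0],[0,0,1]],[[0,0,0],[0,0,1]],[[0,0,0],[0,0,1]],[[0,0,0],[0,0,1]],[[0,0,0],[0,0,1]],[[0,0,0],[0,0,1]],[[0,0,0],[0,0,1]]]' --grip 0.5

```text
time: 0.77
ee_pos: [0.1628, 0.6549, 0.4042]
orientation: [0.0, 0.456, 0.89, -0.0]
force: [-0.2, 0.2, -0.4]
width: 0.501
finger_force: 0.0
```

Request:
send_rows --rows '[[[0,0,0],[0,0,1]],[[0,0,0],[0,0,1]],[[0,0,0],[0,0,1]],[[0,0,0],[0,0,1]],[[0,0,0],[0,0,1]],[[0,0,0],[0,0,1]],[[0,0,0],[0,0,1]],[[0,0,0],[0,0,1]]]'

```text
time: 1.43
ee_pos: [0.1628, 0.655, 0.4042]
orientation: [0.0, 0.733, 0.681, -0.0]
force: [-0.3, 0.4, 0.1]
width: 0.504
finger_force: 0.0
```

Request:
send_rows --rows '[[[0,0,0],[0,0,1]],[[0,0,0],[0,0,1]],[[0,0,0],[0,0,1]],[[0,0,0],[0,0,1]],[[0,0,0],[0,0,1]],[[0,0,0],[0,0,1]],[[0,0,0],[0,0,1]],[[0,0,0],[0,0,1]]]'

```text
time: 2.1
ee_pos: [0.1628, 0.655, 0.4042]
orientation: [0.0, 0.921, 0.389, -0.0]
force: [0.3, 0.9, -0.3]
width: 0.501
finger_force: 0.0
```

```bash
cat >> h.py <<'E'
def go(target,yaw=None,s=None):
    """total shift (units of 40 mm) in tool axes to a TCP target, and turn about tool z/tilts in units of 5 deg"""
    s=s or arm.get_state();M=rot(s["orientation"]).as_matrix()
    d=M.T@(np.array(target)-s["ee_pos"])/.04
    y=np.degrees(np.arctan2(M[1,1],M[0,1]))
    zr=M.T@np.array([0,0,-1.]) # tilt needed
    print("t",round(s["time"],2),"tcp",np.round(s["ee_pos"],4),"yaw",round(y,2),"tilt",np.round(np.degrees([-zr[1],zr[0]])/5,2),"shift",np.round(d,2),"w",round(s["width"],3),"ff",round(s["finger_force"],1),"F",np.round(s["force"],1))
E
python3 -c "
from h import *
go((.6357,.2562,.36))"
```

```text
t 2.1 tcp [0.1628 0.655  0.4042] yaw -44.21 tilt [0.   0.01] shift [ 1.1  15.43  1.11] w 0.501 ff 0.0 F [ 0.3  0.9 -0.3]
```

Request:
send_rows --rows '[[[0,0,0],[0,0,0.16]],[[0,0.8,0.1],[0,0,0]],[[0,0.8,0.1],[0,0,0]],[[0,0.8,0.1],[0,0,0]],[[0.1,0.8,0.1],[0,0,0]],[[0.1,0.8,0],[0,0,0]],[[0.1,0.8,0],[0,0,0]],[[0.1,0.8,0],[0,0,0]]]'

```text
time: 2.77
ee_pos: [0.3341, 0.5075, 0.3885]
orientation: [0.0, 0.923, 0.386, -0.0]
force: [0.4, -0.1, 0.4]
width: 0.499
finger_force: 0.0
```

Request:
send_rows --rows '[[[0,0.8,0],[0,0,0]],[[0,0.8,0],[0,0,0]],[[0,0.8,0],[0,0,0]],[[0.1,0.8,0.1],[0,0,0]],[[0.1,0.8,0.1],[0,0,0]],[[0.1,0.8,0.1],[0,0,0]],[[0.1,0.8,0.1],[0,0,0]],[[0.1,0.8,0.1],[0,0,0]]]'

```text
time: 3.43
ee_pos: [0.5301, 0.3415, 0.3683]
orientation: [-0.0, 0.923, 0.386, -0.0]
force: [0.3, 0.5, 0.6]
width: 0.499
finger_force: 0.0
```

```bash
python3 -c "
from h import *
go((.6357,.2562,.36))
im,c=shot('wrist','w1')
for b in blobs(mask(im,'red'),1500):
    x,r=circ(cast(c,b,.103));print(b.min(0),b.max(0),x,r)
im,c=shot('top')
print(proj(c,[[.5912,.3007,.103]]))
"
```

```text
t 3.43 tcp [0.5301 0.3415 0.3683] yaw -44.61 tilt [-0.  0.] shift [0.34 3.38 0.21] w 0.499 ff 0.0 F [0.3 0.5 0.6]
[299  90] [485 274] [0.59282704 0.30253188] 0.06329724330400725
[[202.30515521 204.43746862]]
```

View pics/w1.png

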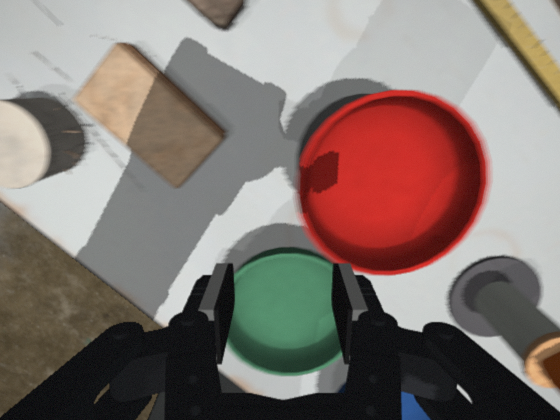

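The wrist view shows the red lid centred near (393,181), which gives (0.592, 0.302) and r=63 mm. That agrees with the top view. The green lid is below between the fingers and the holder is at right. I'm going in to pinch.

Request:
send_rows --rows '[[[0.1,0.7,0.2],[0,0,0]],[[0.1,0.7,0.2],[0,0,0]],[[0.1,0.7,0.2],[0,0,0]],[[0.08,0.7,0.2],[0,0,0]],[[0,0.58,0.2],[0,0,0]],[[0,0,0.3],[0,0,0]],[[0,0,0],[0,0,0]],[[0,0,0],[0,0,0]]]' --grip 0.4

```text
time: 4.2
ee_pos: [0.635, 0.2589, 0.3158]
orientation: [-0.0, 0.923, 0.385, -0.001]
force: [-0.9, 1.1, -0.3]
width: 0.402
finger_force: 0.0
```

```bash
python3 -c "
from h import *
go((.6369,.2573,.262))
im,c=shot('wrist','w2')
for b in blobs(mask(im,'red'),1500):
    x,r=circ(cast(c,b,.103));print(b.min(0),b.max(0),x,r)
"
```

```text
t 4.2 tcp [0.635  0.2589 0.3158] yaw -44.68 tilt [-0.02  0.02] shift [0.01 0.06 1.35] w 0.402 ff 0.0 F [-0.9  1.1 -0.3]
[ 52 122] [287 329] [0.59502842 0.30410175] 0.061207177282523714
```

Request:
send_rows --rows '[[[0.02,0.1,0.3],[0,0,0]],[[0,0,0.3],[0,0,0]],[[0,0,0.3],[0,0,0]],[[0,0,0.25],[0,0,0]],[[0,0,0.2],[0,0,0]],[[0,0,0],[0,0,0]],[[0,0,0],[0,0,0]],[[0,0,0],[0,0,0]]]'

```text
time: 4.92
ee_pos: [0.6394, 0.2559, 0.263]
orientation: [0.0, 0.923, 0.385, 0.0]
force: [-0.3, 0.3, 0.1]
width: 0.403
finger_force: 0.0
```

Request:
send_rows --rows '[[[0,0,0],[0,0,0]],[[0,0,0],[0,0,0]],[[0,0,0],[0,0,0]],[[0,0,0],[0,0,0]],[[0,0,0],[0,0,0]],[[0,0,0],[0,0,0]],[[0,0,0],[0,0,0]],[[0,0,0],[0,0,0]]]' --grip 0 --grip_force 60

```text
time: 5.58
ee_pos: [0.6391, 0.2578, 0.264]
orientation: [-0.001, 0.923, 0.385, 0.001]
force: [-2.1, 4.8, 6.9]
width: 0.038
finger_force: 57.0
```

```bash
python3 -c "
from h import *
go((.6369,.2573,.262))
shot('wrist','w3')
"
```

```text
t 5.58 tcp [0.6391 0.2578 0.264 ] yaw -44.72 tilt [-0.02 -0.04] shift [-0.05 -0.03  0.05] w 0.038 ff 57.0 F [-2.1  4.8  6.9]
```

View pics/w3.png

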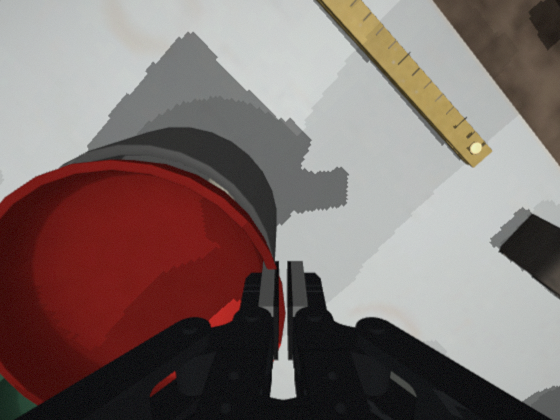

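The pinch holds at width 0.038 with 57 N. Next I lift and carry toward the stand.

Request:
send_rows --rows '[[[0,0,-0.3],[0,0,0]],[[0,0,-0.5],[0,0,0]],[[0,0,-0.6],[0,0,0]],[[0,0,-0.6],[0,0,0]],[[0,0,-0.6],[0,0,0]],[[0,0,-0.5],[0,0,0]],[[0,0,-0.3],[0,0,0]],[[-0.4,0.2,0],[0,0,0]]]'

```text
time: 6.3
ee_pos: [0.6342, 0.2422, 0.4013]
orientation: [-0.001, 0.922, 0.387, 0.003]
force: [0.2, 0.4, -0.4]
width: 0.026
finger_force: 66.1
```

Request:
send_rows --rows '[[[-0.7,0.4,0],[0,0,0]],[[-0.8,0.5,0],[0,0,0]],[[-0.8,0.5,0],[0,0,0]],[[-0.8,0.5,0],[0,0,0]],[[-0.8,0.5,0],[0,0,0]],[[-0.8,0.5,0],[0,0,0]],[[-0.8,0.5,0],[0,0,0]],[[-0.8,0.5,0],[0,0,0]]]'

```text
time: 6.97
ee_pos: [0.566, -0.0515, 0.3986]
orientation: [-0.0, 0.923, 0.385, -0.0]
force: [0.3, -0.9, -2.0]
width: 0.026
finger_force: 66.1
```

Request:
send_rows --rows '[[[-0.8,0.5,0],[0,0,0]],[[-0.8,0.5,0],[0,0,0]],[[-0.7,0.5,0],[0,0,0]],[[-0.4,0.2,0],[0,0,0]],[[0,0,0],[0,0,0]],[[0,0,0],[0,0,0]],[[0,0,0],[0,0,0]],[[0,0,0],[0,0,0]]]'

```text
time: 7.63
ee_pos: [0.5396, -0.173, 0.3984]
orientation: [-0.0, 0.923, 0.386, 0.0]
force: [-0.0, 0.4, -1.4]
width: 0.024
finger_force: 66.2
```

```bash
python3 -c "
from h import *
go((.5034,-.3331,.40))
for n in ('top','scene','wrist'):
    im,c=shot(n,'s_'+n)
    for b in blobs(mask(im,'orange'),300):
        x,r=circ(cast(c,b,.016));print(n,b.mean(0).round(),x.round(4),r.round(4))
"; python3 -c "
import cv2,numpy as np
cv2.imwrite('pics/m1.png',np.hstack([cv2.resize(cv2.imread(f'pics/s_{n}.png'),(400,300)) for n in('wrist','top')]))"
```

```text
t 7.63 tcp [ 0.5396 -0.173   0.3984] yaw -44.65 tilt [-0.01 -0.  ] shift [-3.48  2.17 -0.04] w 0.024 ff 66.2 F [-0.   0.4 -1.4]
top [98. 49.] [1.1204 0.7264] 0.1825
top [46. 64.] [1.2474 0.8673] 0.2088
scene [335. 328.] [ 0.4561 -0.2943] 0.0469
wrist [311. 278.] [ 0.4795 -0.2852] 0.0357
```

View pics/m1.png

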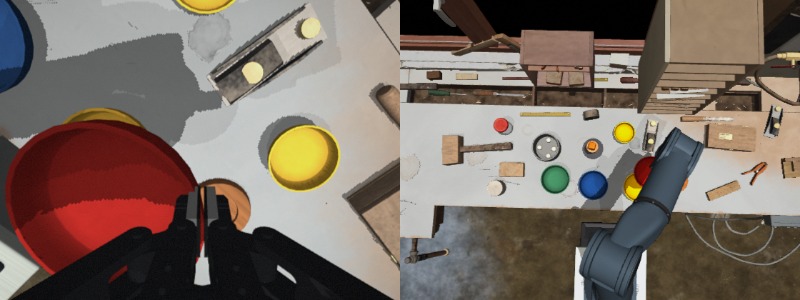

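The wrist view shows the red lid held level, with the stand at wrist pixel (≈330,285) in full-frame coordinates, under the fingers. The top view shows the open tub with its four white balls at about (548,147) in the montage. I'll check the held lid's offset and the ball positions.

```bash
python3 -c "
from h import *
im=cv2.imread('pics/s_wrist.png')[:,:,::-1].copy();s=arm.get_state();c=cam('wrist',s)
b=max(blobs(mask(im,'red'),1500),key=len)
M=rot(s['orientation']).as_matrix()
for z in (.0,.006,-.006):
    P=cast(c,b[(b[:,0]>3)&(b[:,1]<340)&(b[:,0]<255)],s['ee_pos'][2]-.173+.014+z)
    x,r=circ(P);print(z,(np.r_[x,s['ee_pos'][2]]-s['ee_pos'])@M,r)
im=cv2.imread('pics/s_top.png')[:,:,::-1].copy();c=cam('top')
hs=cv2.cvtColor(im,cv2.COLOR_RGB2HSV)
m=cv2.inRange(hs,(0,0,190),(180,60,255));sub=np.zeros_like(m);sub[190:225,185:225]=m[190:225,185:225]
for b in blobs(sub,8): print(b.mean(0),cast(c,b.mean(0),.017).round(4))
print(cast(c,[[202.3,204.4]],.103))
# stand recess in initial top
im=cv2.imread('pics/top0.png');g=cv2.resize(im[225:280,360:415],None,fx=10,fy=10,interpolation=cv2.INTER_CUBIC);cv2.imwrite('pics/stand.png',g)
d=cv2.imread('pics/s_top.png')[180:230,180:230];cv2.imwrite('pics/st2.png',np.hstack([g[:500,:400],cv2.resize(d,(400,500),interpolation=cv2.INTER_CUBIC)]))
"
```

```text
0.0 [ 6.80875802e-03 -6.04775324e-02  1.80593015e-05] 0.0462038480817484
0.006 [ 1.02990027e-02 -5.75982961e-02  1.77061881e-05] 0.04405292740235267
-0.006 [ 3.22020060e-03 -6.33837896e-02  1.84070209e-05] 0.04840802207707635
[187.72727273 220.21212121] [[0.547  0.3606 0.017 ]]
[221.77272727 221.72727273] [[0.5449 0.249  0.017 ]]
[207.14285714 195.57142857] [[0.6297 0.3004 0.017 ]]
[194.5 206. ] [[0.5942 0.3405 0.017 ]]
[186.63636364 192.90909091] [[0.6368 0.3683 0.017 ]]
[206.92857143 217.64285714] [[0.557  0.2981 0.017 ]]
[214.8        207.86666667] [[0.5898 0.2736 0.017 ]]
[[0.59131618 0.30072094 0.103     ]]
```

View pics/s_wrist.png

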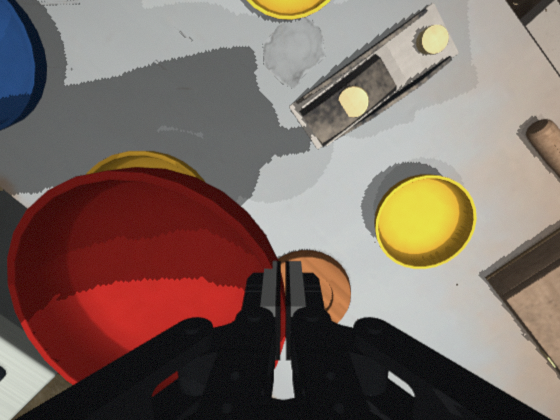

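```bash
python3 -c "
from h import *
p=arm.camera_params('wrist');K=p['camera_matrix'];T=np.linalg.inv(p['T_tool_cam'])
def pr(P):
    q=(np.c_[P,np.ones(len(P))]@T.T)[:,:3]@K.T;return q[:,:2]/q[:,2:]
im=cv2.imread('pics/s_wrist.png')
t=np.radians(np.arange(0,360,3))
for tilt,col,zz in((0,(255,255,255),.159),(8,(0,255,0),.159),(0,(255,0,255),.172)):
    a=np.radians(tilt);u=-.063+.065*np.sin(t) # y
    rel=u; P=np.c_[.065*np.cos(t),rel*np.cos(a),zz-rel*np.sin(a)]
    q=pr(P);cv2.polylines(im,[q.astype(np.int32)],True,col,1)
cv2.imwrite('pics/ov.png',im)"
```

```text
(no output)
```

View pics/ov.png

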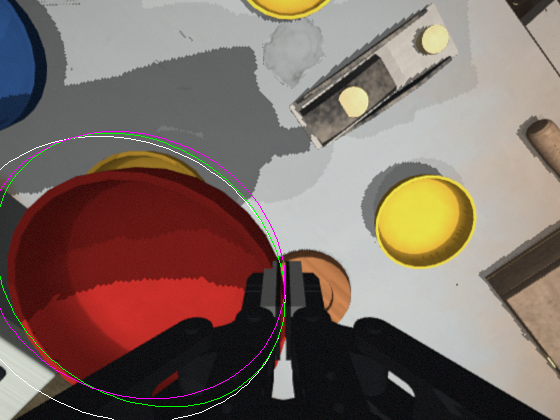

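```bash
python3 -c "
from h import *
p=arm.camera_params('wrist');K=p['camera_matrix'];T=p['T_tool_cam'];c=(K,T[:3,3],T[:3,:3])
for f in('w2','w3','s_wrist'):
    im=cv2.imread(f'pics/{f}.png')[:,:,::-1].copy()
    b=max(blobs(mask(im,'red'),1500),key=len)
    b=b[(b[:,0]>3)&(b[:,0]<275)]
    top=np.array([[u,b[b[:,0]==u][:,1].min()] for u in range(10,275,20) if (b[:,0]==u).any()])
    z=.2138-.001 if f=='w2' else .160
    for zz in (z,z+.01,z+.02):
        P=cast(c,top,zz);print(f,zz,(P[:,:2]*1000).round().astype(int).tolist(),circ(P))
"
```

```text
w2 0.2128 [[43, -107], [54, -95], [59, -84], [63, -74], [65, -64], [65, -54], [63, -45], [60, -35], [55, -25], [48, -16], [35, -6]] (array([ 0.00138971, -0.05899257]), np.float64(0.06350668160781565))
w2 0.2228 [[41, -113], [52, -100], [58, -89], [62, -78], [64, -68], [64, -57], [62, -47], [59, -37], [54, -27], [46, -16], [33, -6]] (array([-0.00299412, -0.06229056]), np.float64(0.06699530245649575))
w2 0.23279999999999998 [[39, -119], [51, -106], [57, -94], [61, -82], [63, -71], [63, -60], [61, -50], [58, -39], [52, -28], [44, -17], [30, -6]] (array([-0.00737796, -0.06558855]), np.float64(0.07048392330517594))
w3 0.16 [[44, -100], [49, -91], [52, -83], [55, -76], [56, -68], [57, -61], [56, -54], [56, -47], [54, -40], [52, -33], [48, -26], [43, -19], [34, -11], [20, -4]] (array([-0.00469162, -0.05954915]), np.float64(0.06188017264724687))
w3 0.17 [[41, -108], [46, -98], [50, -90], [53, -81], [54, -74], [55, -66], [54, -58], [54, -50], [52, -43], [49, -35], [45, -28], [40, -20], [31, -12], [16, -4]] (array([-0.01133699, -0.06423758]), np.float64(0.06666819563960165))
w3 0.18 [[38, -115
[... 228 characters left out ...]
[[24, -104], [39, -93], [45, -85], [49, -77], [51, -69], [52, -62], [53, -54], [53, -47], [52, -40], [50, -33], [47, -26], [42, -19], [35, -11], [23, -4]] (array([-0.00345109, -0.05404594]), np.float64(0.05724593124976291))
s_wrist 0.17 [[20, -113], [35, -101], [42, -91], [47, -83], [49, -74], [50, -66], [51, -58], [51, -51], [50, -43], [48, -35], [44, -28], [39, -20], [31, -12], [18, -4]] (array([-0.01000047, -0.05830856]), np.float64(0.061675376471338715))
s_wrist 0.18 [[15, -121], [32, -108], [40, -98], [44, -89], [47, -80], [48, -71], [49, -63], [49, -54], [48, -46], [45, -38], [41, -30], [36, -22], [28, -13], [14, -5]] (array([-0.01654985, -0.06257117]), np.float64(0.06610482169291437))
```

```bash
python3 -c "
from h import *
im=cv2.imread('pics/s_scene.png');b=max(blobs(mask(im[:,:,::-1].copy(),'red'),300),key=len)
print(b.min(0),b.max(0));x0,y0=np.maximum(b.min(0)-30,0);x1,y1=b.max(0)+30
cv2.imwrite('pics/sc.png',cv2.resize(im[y0:y1,x0:x1],None,fx=4,fy=4,interpolation=cv2.INTER_CUBIC))
print(x0,y0)"
```

```text
[277 205] [331 244]
247 175
```

View pics/sc.png

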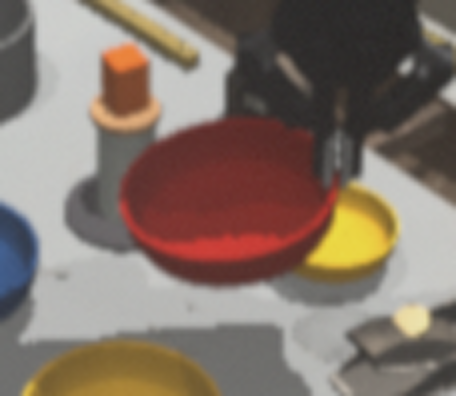

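The scene crop shows the whole red rim: left (277,225), back (307,205), right (331,225), front (306,239.5). I'll fit the rim circle's pose by ray casting from both views.

```bash
cat >> h.py <<'E'
from scipy.optimize import least_squares
def rimfit(obs,x0,r=.065):
    """obs: list of (cam,pixels). Plane-cast rim pixels; fit centre and tilt slopes. world frame"""
    def f(p):
        n=np.array([p[3],p[4],1]);n/=np.linalg.norm(n);e=[]
        for (K,o,M),px in obs:
            d=np.c_[px,np.ones(len(px))]@np.linalg.inv(K).T@M.T
            P=o+d*(((p[:3]-o)@n)/(d@n))[:,None]
            e.append((np.linalg.norm(P-p[:3],axis=1)-r)/np.sqrt(len(px)))
        return np.r_[np.hstack(e),np.array(p[3:])*1e-3]
    q=least_squares(f,np.r_[x0,0,0],loss='soft_l1',f_scale=.001);return q.x,np.abs(q.fun).mean()
def wristtop(im,col,umax=275):
    b=max(blobs(mask(im,col),1500),key=len)
    return np.array([[u,b[b[:,0]==u][:,1].min()] for u in range(10,umax,10) if (b[:,0]==u).any()],float)
E
python3 -c "
from h import *
s=arm.get_state();im=cv2.imread('pics/s_wrist.png')[:,:,::-1].copy()
w=wristtop(im,'red')
sc=np.array([[277.2,225],[305.7,239.5],[330.8,225],[307,205],[284.5,214.5],[288,235],[324.5,233.7],[319.5,207]])
x0=s['ee_pos']+rot(s['orientation']).as_matrix()@[0,-.063,.16]
for o in ([(cam('wrist',s),w),(cam('scene'),sc)],[(cam('scene'),sc)]):
    p,e=rimfit(o,x0);M=rot(s['orientation']).as_matrix()
    print(p.round(4),e,'tool',((p[:3]-s['ee_pos'])@M).round(4),'slope tool xy(deg)',np.degrees(p[3:]@M[:2,:2]).round(1))
"
```

```text
[ 0.488  -0.1418  0.2265 -0.0461  0.068 ] 0.00026202359708056447 tool [-0.0137 -0.0587  0.1721] slope tool xy(deg) [ 0.9 -4.6]
[ 0.5222 -0.1069  0.1865 -0.0907  0.0472] 0.0005049072399726345 tool [ 0.0351 -0.0589  0.2121] slope tool xy(deg) [-1.7 -5.6]
```

The lid hangs about 5° low on the far side and its centre is 14 mm off along tool x. It stays held. I'll firm the grip, compensate for the offset and go over the stand.

Request:
send_rows --rows '[[[0,0,0],[0,0,0]],[[-0.3,0.2,0],[0,0,0]],[[-0.6,0.4,0],[0,0,0]],[[-0.6,0.4,0],[0,0,0]],[[-0.6,0.4,0],[0,0,0]],[[-0.6,0.4,0],[0,0,0]],[[-0.42,0.2,0],[0,0,0]],[[0,0,0],[0,0,0]]]' --grip_force 100

```text
time: 8.45
ee_pos: [0.5058, -0.3236, 0.399]
orientation: [0.001, 0.924, 0.382, -0.001]
force: [-0.7, -0.6, -1.1]
width: 0.014
finger_force: 79.2
```

Request:
send_rows --rows '[[[0,0,0.4],[0,0,0]],[[0,0,0.5],[0,0,0]],[[0,0,0.5],[0,0,0]],[[0,0,0.5],[0,0,0]],[[0,0,0.4],[0,0,0]],[[0,0,0.3],[0,0,0]],[[0,0,0],[0,0,0]],[[0,0,0],[0,0,0]]]'

```text
time: 9.12
ee_pos: [0.5082, -0.319, 0.2946]
orientation: [-0.0, 0.923, 0.385, -0.0]
force: [1.1, -0.9, -1.0]
width: 0.02
finger_force: 79.3
```

```bash
python3 -c "
from h import *
go((.45,-.30,.3))
s=arm.get_state();M=rot(s['orientation']).as_matrix()
w,c=shot('wrist','p1w');sc,c2=shot('scene','p1s')
b=max(blobs(mask(sc,'red'),300),key=len);print(b.min(0),b.max(0))
p,e=rimfit([(c,wristtop(w,'red')),],s['ee_pos']+M@[-.0137,-.0587,.172]);print('wrist only',p.round(4),e)
cv2.imwrite('pics/p1.png',np.hstack([cv2.resize(sc[190:340,250:410],(400,375))[:,:,::-1],cv2.resize(w,(400,375))[:,:,::-1]]))
"
```

```text
t 9.12 tcp [ 0.5082 -0.319   0.2946] yaw -44.74 tilt [-0.01  0.  ] shift [-0.69 -1.37 -0.13] w 0.02 ff 79.3 F [ 1.1 -0.9 -1. ]
[307 274] [363 321]
wrist only [ 0.4495 -0.284   0.1026  0.0145 -0.1561] 6.440614810980101e-05
```

View pics/p1.png

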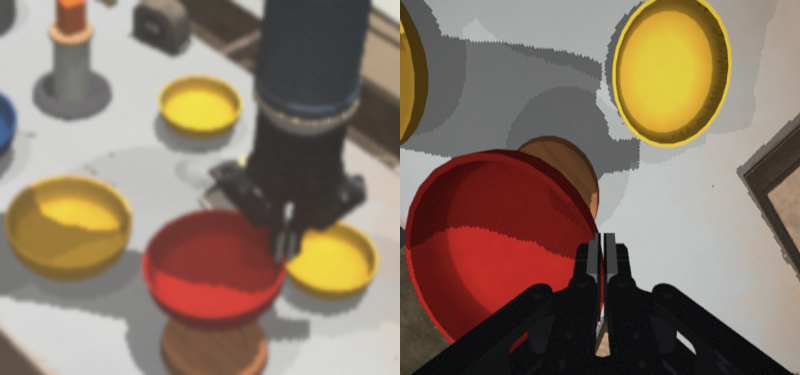

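The scene crop shows the red lid hovering above the stand. The wrist view shows the stand's far-right arc past the lid. I'll fit both numerically.

```bash
cat >> h.py <<'E'
def scenetop(im,col,near=None,cut=12):
    bs=blobs(mask(im,col),150)
    b=max(bs,key=len) if near is None else min(bs,key=lambda b:np.hypot(*(b.mean(0)-near)))
    ul,ur=b[:,0].min(),b[:,0].max();vl=b[b[:,0]==ul][:,1].mean()
    return np.array([[u,b[b[:,0]==u][:,1].min()-.5] for u in range(ul+1,ur-cut,2)]+[[ul-.5,vl]],float)
def fixr(P,r,x0):
    q=least_squares(lambda x:np.hypot(*(P[:,:2]-x).T)-r,x0,loss='soft_l1',f_scale=.001);return q.x,np.abs(q.fun).mean()
E
python3 -c "
from h import *
s=arm.get_state();M=rot(s['orientation']).as_matrix();c=cam('wrist',s)
w=cv2.imread('pics/p1w.png')[:,:,::-1].copy();sc=cv2.imread('pics/p1s.png')[:,:,::-1].copy()
a=wristtop(w,'red');t=scenetop(sc,'red');print(t[::5].tolist())
p,e=rimfit([(c,a),(cam('scene'),t)],s['ee_pos']+M@[-.0137,-.0587,.172]);print(p.round(4),e,((p[:3]-s['ee_pos'])@M).round(4),np.degrees(p[3:]@M[:2,:2]).round(1))
n=np.r_[p[3:],1];n/=np.linalg.norm(n);print('knob',p[:3]-.058*n)
b=[b for b in blobs(mask(w,'orange',smin=80),200)]
for q in b:
    k=q[(q[:,1]<225)];k=np.array([v for v in k if v[1]==k[k[:,0]==v[0]][:,1].min() or v[0]==k[k[:,1]==v[1]][:,0].max()])
    print(q.min(0),q.max(0));
    P=cast(c,k,.016);print(fixr(P,.052,[.4586,-.2888]))
o=max(blobs(mask(sc,'orange'),150),key=len);print(o.min(0),o.max(0),proj(cam('scene'),[[.4586,-.2888,.016]]))
"
```

```text
[[308.0, 290.5], [318.0, 279.5], [328.0, 275.5], [338.0, 273.5], [348.0, 277.5]]
[ 0.4563 -0.2868  0.112  -0.1426 -0.0671] 0.0002241979018266996 [-0.0134 -0.0603  0.1837] [-8.5 -3.1]
knob [ 0.46449191 -0.28294803  0.05465797]
[164 152] [278 246]
(array([ 0.46163918, -0.29172543]), np.float64(0.0007318089661077417))Traceback (most recent call last):
  File "<string>", line 13, in <module>
    o=max(blobs(mask(sc,'orange'),150),key=len);print(o.min(0),o.max(0),proj(cam('scene'),[[.4586,-.2888,.016]]))
ValueError: max() iterable argument is empty
```

Request:
send_rows --rows '[[[-0.09,0.09,0.1],[0,0,0]],[[0,0,0.15],[0,0,0]],[[0,0,0.15],[0,0,0]],[[0,0,0.15],[0,0,0]],[[0,0,0.15],[0,0,0]],[[0,0,0.1],[0,0,0]],[[0,0,0],[0,0,0]],[[0,0,0],[0,0,0]]]'

```text
time: 9.88
ee_pos: [0.508, -0.3244, 0.2624]
orientation: [-0.0, 0.923, 0.385, -0.0]
force: [-0.4, 0.3, -1.9]
width: 0.02
finger_force: 79.2
```

```bash
python3 -c "
from h import *
s=arm.get_state();M=rot(s['orientation']).as_matrix()
w,c=shot('wrist','p2w');sc,c2=shot('scene','p2s')
a=wristtop(w,'red');t=scenetop(sc,'red')
p,e=rimfit([(c,a),(c2,t)],s['ee_pos']+M@[-.0137,-.0587,.172]);print(s['ee_pos'],p.round(4),e,((p[:3]-s['ee_pos'])@M).round(4),np.degrees(p[3:]@M[:2,:2]).round(1),s['width'],s['force'])
n=np.r_[p[3:],1];n/=np.linalg.norm(n);print('knob',p[:3]-.058*n)
"
```

```text
[ 0.5079568  -0.32444286  0.26238026] [ 0.4554 -0.2914  0.0778 -0.1376 -0.0851] 0.00020490658609895575 [-0.0135 -0.0605  0.1846] [-9.  -2.2] 0.019829267259712142 [-0.41038735  0.34315398 -1.87885232]
knob [ 0.46328802 -0.28648762  0.02053922]
```

Request:
send_rows --rows '[[[-0.08,0,0.05],[0,0,0]],[[0,0,0.05],[0,0,0]],[[0,0,0.05],[0,0,0]],[[0,0,0.05],[0,0,0]],[[0,0,0],[0,0,0]],[[0,0,0],[0,0,0]],[[0,0,0],[0,0,0]],[[0,0,0],[0,0,0]]]'

```text
time: 10.65
ee_pos: [0.5058, -0.3268, 0.2548]
orientation: [0.0, 0.923, 0.385, 0.0]
force: [0.7, -0.4, -1.4]
width: 0.02
finger_force: 79.2
```

```bash
cat > chk.py <<'E'
from h import *
import sys
col=sys.argv[1]
s=arm.get_state();M=rot(s['orientation']).as_matrix()
w,c=shot('wrist');sc,c2=shot('scene')
p,e=rimfit([(c,wristtop(w,col)),(c2,scenetop(sc,col))],s['ee_pos']+M@[0,-.062,.165])
n=np.r_[p[3:],1];n/=np.linalg.norm(n)
print(s['ee_pos'].round(4),'rim',p[:3].round(4),'tool',((p[:3]-s['ee_pos'])@M).round(4),'tilt',np.degrees(p[3:]@M[:2,:2]).round(1),'w',round(s['width'],3),'F',s['force'].round(1),'knob',(p[:3]-.058*n).round(4),round(e*1e3,2))
E
python3 chk.py red
```

```text
[ 0.5058 -0.3268  0.2548] rim [ 0.453  -0.2933  0.0684] tool [-0.0134 -0.0611  0.1863] tilt [-10.3  -1.3] w 0.02 F [ 0.7 -0.4 -1.4] knob [ 0.4611 -0.2869  0.0114] 0.22
```

Request:
send_rows --rows '[[[0,0,0.05],[0,0,0]],[[0,0,0.05],[0,0,0]],[[0,0,0.05],[0,0,0]],[[0,0,0],[0,0,0]],[[0,0,0],[0,0,0]],[[0,0,0],[0,0,0]],[[0,0,0],[0,0,0]],[[0,0,0],[0,0,0]]]'

```text
time: 11.42
ee_pos: [0.5058, -0.3268, 0.2488]
orientation: [0.0, 0.923, 0.385, 0.0]
force: [0.5, -1.0, -1.7]
width: 0.017
finger_force: 79.2
```

Request:
send_rows --rows '[[[0,0,0.05],[0,0,0]],[[0,0,0.05],[0,0,0]],[[0,0,0],[0,0,0]],[[0,0,0],[0,0,0]],[[0,0,0],[0,0,0]],[[0,0,0],[0,0,0]],[[0,0,0],[0,0,0]],[[0,0,0],[0,0,0]]]'

```text
time: 12.08
ee_pos: [0.5058, -0.3268, 0.2447]
orientation: [0.0, 0.923, 0.385, 0.0]
force: [-0.2, 0.2, -1.3]
width: 0.021
finger_force: 79.2
```

```bash
python3 chk.py red
```

```text
[ 0.5058 -0.3268  0.2447] rim [ 0.453  -0.2932  0.0582] tool [-0.0133 -0.0611  0.1866] tilt [-10.6  -0.8] w 0.021 F [-0.2  0.2 -1.3] knob [ 0.461  -0.2862  0.0012] 0.21
```

```bash
python3 -c "
from h import *
sc,_=shot('scene','p3s');w,_=shot('wrist','p3w')
t=scenetop(sc,'red');a=wristtop(w,'red')
g=cv2.resize(sc[265:350,290:375],(500,500),interpolation=cv2.INTER_CUBIC)[:,:,::-1].copy()
for u,v in t: cv2.circle(g,(int((u-290)*5.88),int((v-265)*5.88)),2,(255,255,0),-1)
w=w[:,:,::-1].copy()
for u,v in a: cv2.circle(w,(int(u),int(v)),2,(255,255,0),-1)
g2=w[120:420,0:300]
cv2.imwrite('pics/p3.png',np.hstack([g,np.vstack([g2,np.zeros((200,300,3),np.uint8)])]))"
```

```text
(no output)
```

View pics/p3.png

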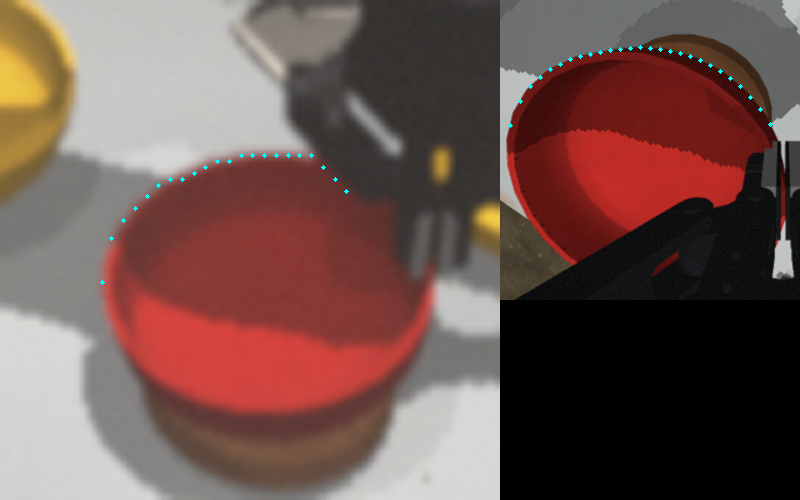

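```bash
python3 -c "
from h import *
s=arm.get_state();M=rot(s['orientation']).as_matrix();c=cam('wrist',s)
w=cv2.imread('pics/p3w.png')[:,:,::-1].copy();a=wristtop(w,'red')
# extra: lower-left rim points in wrist picture
a2=np.vstack([a,[[8,262],[20,300],[40,345]]])
t=np.array([[103,283],[434,290],[265,414],[150,365],[390,365],[240,155],[160,185]])/5.88+[290,265]
for o in ([(c,a),(cam('scene'),t)],[(c,a2),(cam('scene'),t)],[(c,a2)],[(cam('scene'),t)]):
    p,e=rimfit(o,s['ee_pos']+M@[0,-.062,.165]);n=np.r_[p[3:],1];n/=np.linalg.norm(n)
    print(p.round(4),((p[:3]-s['ee_pos'])@M).round(4),np.degrees(p[3:]@M[:2,:2]).round(1),'knob',(p[:3]-.058*n).round(4),e)
print(proj(cam('scene'),[[.46,-.29,.016]]))
"
```

```text
[ 0.4533 -0.2938  0.0709 -0.0475  0.0495] [-0.0135 -0.0604  0.1738] [ 0.1 -3.9] knob [ 0.4561 -0.2966  0.013 ] 0.00019227198032170182
[ 0.4537 -0.2936  0.0707 -0.0722  0.0608] [-0.0131 -0.0603  0.174 ] [-0.4 -5.4] knob [ 0.4579 -0.2971  0.013 ] 0.00021116916963560126
[ 0.4497 -0.2929  0.0586 -0.0179 -0.0788] [-0.0155 -0.0636  0.1861] [-3.9  2.5] knob [ 0.4507 -0.2884  0.0008] 9.15014028243071e-05
[ 0.4646 -0.283   0.0532 -0.0873  0.0417] [ 0.002  -0.06    0.1915] [-1.8 -5.2] knob [ 0.4696 -0.2854 -0.0045] 0.0002727046330799238
[[335.22081927 325.13904171]]
```

The corrected fit puts the knob at (0.457,-0.297), 3 mm above the recess floor. The lid needs to move about 6 mm along tool x before I lower it.

Request:
send_rows --rows '[[[0.08,0.02,0],[0,0,0]],[[0.08,0,0],[0,0,0]],[[0,0,0],[0,0,0]],[[0,0,0.04],[0,0,0]],[[0,0,0.04],[0,0,0]],[[0,0,0],[0,0,0]],[[0,0,0],[0,0,0]],[[0,0,0],[0,0,0]]]'

```text
time: 12.95
ee_pos: [0.5107, -0.3229, 0.2415]
orientation: [-0.0, 0.923, 0.384, -0.0]
force: [-0.7, 0.4, -1.3]
width: 0.018
finger_force: 79.2
```

Request:
send_rows --rows '[[[0,0,0.04],[0,0,0]],[[0,0,0.04],[0,0,0]],[[0,0,0],[0,0,0]],[[0,0,0],[0,0,0]],[[0,0,0],[0,0,0]],[[0,0,0],[0,0,0]],[[0,0,0],[0,0,0]],[[0,0,0],[0,0,0]]]'

```text
time: 13.62
ee_pos: [0.5109, -0.3228, 0.2384]
orientation: [0.0, 0.923, 0.385, 0.0]
force: [0.4, -0.1, 0.6]
width: 0.02
finger_force: 79.1
```

Request:
send_rows --rows '[[[0,0,0.04],[0,0,0]],[[0,0,0.04],[0,0,0]],[[0,0,0],[0,0,0]],[[0,0,0],[0,0,0]],[[0,0,0],[0,0,0]],[[0,0,0],[0,0,0]],[[0,0,0],[0,0,0]],[[0,0,0],[0,0,0]]]'

```text
time: 14.28
ee_pos: [0.5116, -0.3234, 0.2358]
orientation: [0.001, 0.923, 0.385, 0.001]
force: [3.5, -2.1, 5.0]
width: 0.02
finger_force: 80.5
```

Request:
send_rows --rows '[[[0,0,0.03],[0,0,0]],[[0,0,0.03],[0,0,0]],[[0,0,0],[0,0,0]],[[0,0,0],[0,0,0]],[[0,0,0],[0,0,0]],[[0,0,0],[0,0,0]],[[0,0,0],[0,0,0]],[[0,0,0],[0,0,0]]]'

```text
time: 14.95
ee_pos: [0.5121, -0.3239, 0.234]
orientation: [0.002, 0.923, 0.385, 0.001]
force: [5.0, -3.7, 8.8]
width: 0.021
finger_force: 82.6
```

```bash
python3 chk.py red
```

```text
[ 0.5121 -0.3239  0.234 ] rim [ 0.4594 -0.289   0.0455] tool [-0.0125 -0.063   0.1882] tilt [-16.   2.] w 0.021 F [ 5.  -3.7  8.8] knob [ 0.469  -0.2766 -0.0103] 0.19
```

The lid is touching down, with 9 N up and the rim height as expected. I release it and lift.

Request:
send_rows --rows '[[[0,0,0],[0,0,0]],[[0,0,0],[0,0,0]],[[0,0,0],[0,0,0]],[[0,0,0],[0,0,0]],[[0,0,0],[0,0,0]],[[0,0,0],[0,0,0]],[[0,0,0],[0,0,0]],[[0,0,0],[0,0,0]]]' --grip 0.3

```text
time: 15.72
ee_pos: [0.5108, -0.3227, 0.2326]
orientation: [-0.0, 0.923, 0.385, -0.0]
force: [0.3, 0.0, -0.0]
width: 0.302
finger_force: 0.0
```

Request:
send_rows --rows '[[[0,0,-0.3],[0,0,0]],[[0,0,-0.6],[0,0,0]],[[0.3,0,-0.6],[0,0,0]],[[0.6,0,-0.6],[0,0,0]],[[0.6,0,-0.6],[0,0,0]],[[0.6,0,-0.3],[0,0,0]],[[0.6,0,0],[0,0,0]],[[0.6,0,0],[0,0,0]]]'

```text
time: 16.38
ee_pos: [0.6045, -0.2283, 0.3551]
orientation: [0.001, 0.923, 0.385, 0.001]
force: [0.6, 0.2, -0.4]
width: 0.301
finger_force: 0.0
```

```bash
python3 -c "
from h import *
go((0,0,.3))
w,c=shot('wrist','r1w');sc,c2=shot('scene','r1s');tp,c3=shot('top','r1t')
for n,im,cc in(('w',w,c),('s',sc,c2),('t',tp,c3)):
    for b in blobs(mask(im,'red'),300):
        x,r=circ(cast(cc,b,.068));print(n,b.min(0),b.max(0),x.round(4),r.round(4))
    for b in blobs(mask(im,'orange'),300):
        x,r=circ(cast(cc,b,.016));print(n,'stand',b.min(0),b.max(0),x.round(4),r.round(4))
"
```

```text
t 16.38 tcp [ 0.6045 -0.2283  0.3551] yaw -44.77 tilt [ 0.03 -0.02] shift [ -6.59 -14.75   1.33] w 0.301 ff 0.0 F [ 0.6  0.2 -0.4]
w [238 297] [289 398] [ 0.4865 -0.3026] 0.0411
w [157 288] [213 328] [ 0.4874 -0.2338] 0.0202
s [311 292] [365 334] [ 0.4586 -0.2952] 0.0635
t [389 239] [411 272] [ 0.4524 -0.3056] 0.0469
t stand [0 0] [167  72] [1.1186 0.7248] 0.1842
t stand [ 0 58] [96 70] [1.236  0.8687] 0.1972
```

Request:
send_rows --rows '[[[0,-0.4,0],[0,0,0]],[[0.3,-0.8,0],[0,0,0]],[[0.3,-0.9,0],[0,0,0]],[[0.3,-0.9,0],[0,0,0]],[[0.3,-0.9,0],[0,0,0]],[[0.3,-0.9,0],[0,0,0]],[[0.3,-0.9,0],[0,0,0]],[[0.3,-0.7,0],[0,0,0]]]' --grip 0.4

```text
time: 17.2
ee_pos: [0.479, 0.0117, 0.3532]
orientation: [-0.001, 0.923, 0.384, -0.0]
force: [0.3, 0.6, -0.0]
width: 0.395
finger_force: 0.0
```

Request:
send_rows --rows '[[[0.3,-0.5,0.2],[0,0,0]],[[0.1,-0.2,0.3],[0,0,0]],[[0,0,0.4],[0,0,0]],[[0,0,0.3],[0,0,0]],[[0,0,0.1],[0,0,0]],[[0,0,0],[0,0,0]],[[0,0,0],[0,0,0]],[[0,0,0],[0,0,0]]]'

```text
time: 17.87
ee_pos: [0.4728, 0.0414, 0.3015]
orientation: [0.0, 0.923, 0.384, 0.0]
force: [-0.3, -0.6, 0.4]
width: 0.399
finger_force: 0.0
```

```bash
python3 -c "
from h import *
go((.474,.043,.217))
w,c=shot('wrist','b1w');sc,c2=shot('scene','b1s');tp,c3=shot('top','b1t')
for n,im,cc in(('s',sc,c2),('t',tp,c3)):
  for k,z in(('red',.068),('orange',.016)):
    for b in blobs(mask(im,k),300):
        if n=='t' and b[:,1].mean()<130:continue
        x,r=circ(cast(cc,b,z));print(n,k,b.min(0),b.max(0),x.round(4),r.round(4))
for b in blobs(mask(w,'blue'),1500):
    x,r=circ(cast(c,b,.058));print(b.min(0),b.max(0),x,r)
a=wristtop(w,'blue',285);P=cast(c,a,.058);print(fixr(P,.065,[.4292,.0874]))
A=cv2.resize(sc[240:360,260:400],(466,400),interpolation=cv2.INTER_CUBIC);B=cv2.resize(tp[205:285,330:410],(300,300));B=np.vstack([B,np.zeros((100,300,3),np.uint8)])
cv2.imwrite('pics/r2.png',np.hstack([A,B])[:,:,::-1])
"
```

```text
t 17.87 tcp [0.4728 0.0414 0.3015] yaw -44.83 tilt [ 0.01 -0.01] shift [ 0.05 -0.01  2.11] w 0.399 ff 0.0 F [-0.3 -0.6  0.4]
s red [311 292] [365 334] [ 0.4587 -0.2951] 0.0634
t red [371 231] [411 272] [ 0.4613 -0.2902] 0.0632
[ 77 117] [283 311] [0.42989963 0.08639448] 0.06360044877746143
(array([0.42876123, 0.08525628]), np.float64(0.00023066673676243256))
```

View pics/r2.png

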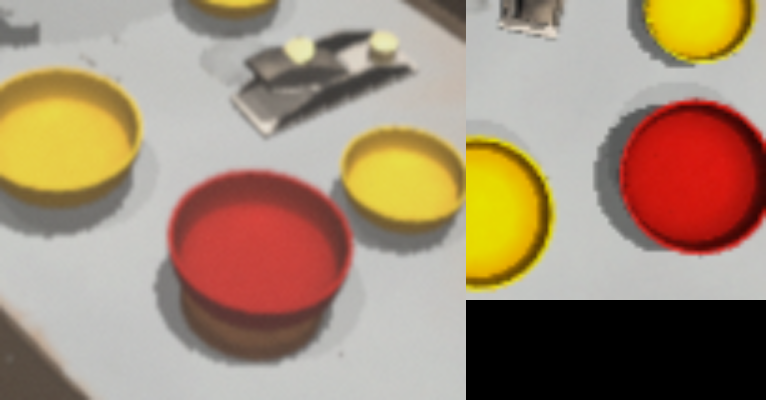

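Red is nested level on the stand: top view (0.461,-0.290), r 63 mm, symmetric rim in the scene crop. Now I lower onto the blue wall.

Request:
send_rows --rows '[[[0.03,0.01,0.4],[0,0,0]],[[0,0,0.5],[0,0,0]],[[0,0,0.5],[0,0,0]],[[0,0,0.4],[0,0,0]],[[0,0,0.3],[0,0,0]],[[0,0,0.06],[0,0,0]],[[0,0,0],[0,0,0]],[[0,0,0],[0,0,0]]]'

```text
time: 18.68
ee_pos: [0.474, 0.0424, 0.2149]
orientation: [0.0, 0.923, 0.384, 0.0]
force: [0.3, 0.7, 0.8]
width: 0.4
finger_force: 0.0
```

Request:
send_rows --rows '[[[0,0,0],[0,0,0]],[[0,0,0],[0,0,0]],[[0,0,0],[0,0,0]],[[0,0,0],[0,0,0]],[[0,0,0],[0,0,0]],[[0,0,0],[0,0,0]],[[0,0,0],[0,0,0]],[[0,0,0],[0,0,0]]]' --grip 0 --grip_force 40

```text
time: 19.35
ee_pos: [0.474, 0.0424, 0.2148]
orientation: [0.0, 0.923, 0.384, 0.001]
force: [0.3, -1.1, 5.9]
width: 0.078
finger_force: 38.3
```

```bash
sed -i "s/scenetop(sc,col))/scenetop(sc,col,near=eval(sys.argv[2]) if len(sys.argv)>2 else None,cut=25))/" chk.py; cat >> chk.py <<'E'
a=wristtop(w,col,255)
for z in (.16,.17):
    P=cast(c,a,s['ee_pos'][2]-z);q=(np.c_[P[:,:2],P[:,2]]-s['ee_pos'])@M;print(z,'tool-frame centre',circ(q),fixr(q,.065,[0,-.062]))
E
python3 chk.py blue "(232,243)"
```

```text
Traceback (most recent call last):
  File "chk.py", line 6, in <module>
    p,e=rimfit([(c,wristtop(w,col)),(c2,scenetop(sc,col,near=eval(sys.argv[2]) if len(sys.argv)>2 else None,cut=25))],s['ee_pos']+M@[0,-.062,.165])
                                        ~~~~~~~~^^^^^^^^^^^^^^^^^^^^^^^^^^^^^^^^^^^^^^^^^^^^^^^^^^^^^^^^^^^^^^^^^^^
  File "h.py", line 57, in scenetop
    b=max(bs,key=len) if near is None else min(bs,key=lambda b:np.hypot(*(b.mean(0)-near)))
                                           ~~~^^^^^^^^^^^^^^^^^^^^^^^^^^^^^^^^^^^^^^^^^^^^^
ValueError: min() iterable argument is empty
```

Request:
send_rows --rows '[[[0,0,0],[0,0,0]],[[0,0,0],[0,0,0]],[[0,0,-0.1],[0,0,0]],[[0,0,-0.3],[0,0,0]],[[0,0,-0.4],[0,0,0]],[[0,0,-0.4],[0,0,0]],[[0,0,-0.2],[0,0,0]],[[0,0,0],[0,0,0]]]' --grip_force 100

```text
time: 20.12
ee_pos: [0.4741, 0.0426, 0.2717]
orientation: [0.0, 0.923, 0.385, 0.001]
force: [0.3, -0.7, -1.2]
width: 0.046
finger_force: 93.0
```

```bash
cat > wchk.py <<'E'
from h import *
import sys
s=arm.get_state();M=rot(s['orientation']).as_matrix();w,c=shot('wrist')
a=wristtop(w,sys.argv[1],255);print('t',round(s['time'],1),s['ee_pos'].round(4),'w',round(s['width'],3),'F',s['force'].round(1))
for z in (.15,.16,.17):
    q=(cast(c,a,s['ee_pos'][2]-z)-s['ee_pos'])@M;x,r=circ(q);y,e=fixr(q,.065,[0,-.062]);print(z,x.round(4),r.round(4),'r65:',y.round(4),e.round(4))
E
python3 wchk.py blue
```

```text
t 20.1 [0.4741 0.0426 0.2717] w 0.046 F [ 0.3 -0.7 -1.2]
0.15 [ 0.0064 -0.056 ] 0.0596 r65: [ 0.0006 -0.0567] 0.0004
0.16 [ 0.0001 -0.0608] 0.0646 r65: [-0.0004 -0.0608] 0.0003
0.17 [-0.0062 -0.0656] 0.0696 r65: [-0.0012 -0.0649] 0.0005
```

The blue grasp is clean: width 4 mm, lid centre at tool (0,-61,160) mm, level. I carry it to the stand.

Request:
send_rows --rows '[[[0,0,-0.5],[0,0,0]],[[-0.2,0.2,-0.5],[0,0,0]],[[-0.5,0.6,-0.4],[0,0,0]],[[-0.6,0.7,-0.1],[0,0,0]],[[-0.6,0.7,0],[0,0,0]],[[-0.6,0.7,0],[0,0,0]],[[-0.6,0.7,0],[0,0,0]],[[-0.6,0.7,0],[0,0,0]]]'

```text
time: 20.83
ee_pos: [0.4913, -0.1852, 0.3293]
orientation: [-0.0, 0.923, 0.385, -0.0]
force: [1.0, -0.5, -0.3]
width: 0.044
finger_force: 93.3
```

Request:
send_rows --rows '[[[-0.6,0.7,0],[0,0,0]],[[-0.6,0.7,0],[0,0,0]],[[-0.6,0.7,0],[0,0,0]],[[-0.5,0.6,0],[0,0,0]],[[-0.4,0.5,0],[0,0,0]],[[-0.2,0.2,0],[0,0,0]],[[0,0,0],[0,0,0]],[[0,0,0],[0,0,0]]]'

```text
time: 21.5
ee_pos: [0.5062, -0.3616, 0.329]
orientation: [-0.001, 0.923, 0.384, -0.0]
force: [-0.2, 0.9, -0.4]
width: 0.044
finger_force: 93.3
```

```bash
cat >> wchk.py <<'E'
go(eval(sys.argv[2]))
E
python3 wchk.py blue "(.5043,-.333,.248)"; python3 -c "
from h import *
sc,c=shot('scene')
for b in blobs(mask(sc,'red'),100): print(b.min(0),b.max(0))"
```

```text
t 21.5 [ 0.5062 -0.3616  0.329 ] w 0.044 F [-0.2  0.9 -0.4]
0.15 [ 0.0068 -0.0558] 0.0592 r65: [ 0.0006 -0.0565] 0.0004
0.16 [ 0.0005 -0.0606] 0.0641 r65: [-0.0004 -0.0607] 0.0003
0.17 [-0.0057 -0.0653] 0.0691 r65: [-0.0013 -0.0647] 0.0005
t 21.55 tcp [ 0.5065 -0.3606  0.3293] yaw -44.73 tilt [-0.02 -0.01] shift [ 0.45 -0.52  2.03] w 0.043 ff 93.3 F [-0.7  0.5 -1. ]
[310 297] [364 334]
[216 135] [232 144]
```

Request:
send_rows --rows '[[[0.2,-0.25,0],[0,0,0]],[[0.25,-0.27,0.2],[0,0,0]],[[0,0,0.4],[0,0,0]],[[0,0,0.4],[0,0,0]],[[0,0,0.35],[0,0,0]],[[0,0,0.2],[0,0,0]],[[0,0,0],[0,0,0]],[[0,0,0],[0,0,0]]]'

```text
time: 22.27
ee_pos: [0.5046, -0.3334, 0.2685]
orientation: [-0.0, 0.923, 0.385, -0.0]
force: [-0.3, -0.3, -0.9]
width: 0.045
finger_force: 93.2
```

```bash
python3 wchk.py blue "(.5043,-.333,.248)"; python3 -c "
from h import *
sc,c=shot('scene')
for b in blobs(mask(sc,'red'),100): print(b.min(0),b.max(0))"
```

```text
t 22.3 [ 0.5046 -0.3334  0.2685] w 0.045 F [-0.3 -0.3 -0.9]
0.15 [ 0.0066 -0.0559] 0.0594 r65: [ 0.0006 -0.0566] 0.0004
0.16 [ 0.0004 -0.0607] 0.0643 r65: [-0.0003 -0.0608] 0.0003
0.17 [-0.0059 -0.0655] 0.0693 r65: [-0.0012 -0.0648] 0.0005
t 22.32 tcp [ 0.5046 -0.3339  0.2689] yaw -44.73 tilt [ 0.01 -0.  ] shift [ 0.01 -0.02  0.52] w 0.05 ff 93.2 F [-0.2  0.3 -1.4]
[312 315] [364 334]
[216 135] [232 144]
```

Lowering to contact.

Request:
send_rows --rows '[[[0,0,0.15],[0,0,0]],[[0,0,0.15],[0,0,0]],[[0,0,0.1],[0,0,0]],[[0,0,0.05],[0,0,0]],[[0,0,0],[0,0,0]],[[0,0,0],[0,0,0]],[[0,0,0],[0,0,0]],[[0,0,0],[0,0,0]]]'

```text
time: 23.03
ee_pos: [0.5044, -0.3345, 0.2505]
orientation: [0.0, 0.923, 0.384, 0.0]
force: [0.5, -0.2, 0.9]
width: 0.045
finger_force: 94.3
```

Request:
send_rows --rows '[[[0,0,0.05],[0,0,0]],[[0,0,0.05],[0,0,0]],[[0,0,0],[0,0,0]],[[0,0,0],[0,0,0]],[[0,0,0],[0,0,0]],[[0,0,0],[0,0,0]],[[0,0,0],[0,0,0]],[[0,0,0],[0,0,0]]]'

```text
time: 23.7
ee_pos: [0.5051, -0.3353, 0.2475]
orientation: [0.002, 0.923, 0.384, 0.001]
force: [2.8, -2.7, 7.6]
width: 0.044
finger_force: 97.6
```

Request:
send_rows --rows '[[[0,0,0],[0,0,0]],[[0,0,0],[0,0,0]],[[0,0,0],[0,0,0]],[[0,0,0],[0,0,0]],[[0,0,0],[0,0,0]],[[0,0,-0.3],[0,0,0]],[[0,0,-0.6],[0,0,0]],[[0,0,-0.6],[0,0,0]]]' --grip 0.35

```text
time: 24.37
ee_pos: [0.504, -0.3343, 0.307]
orientation: [-0.001, 0.923, 0.384, -0.001]
force: [1.0, 0.0, 0.6]
width: 0.347
finger_force: 0.0
```

Request:
send_rows --rows '[[[0,0,-0.4],[0,0,0]],[[0.3,-0.4,0],[0,0,0]],[[0.5,-0.8,0],[0,0,0]],[[0.5,-0.8,0],[0,0,0]],[[0.5,-0.8,0],[0,0,0]],[[0.5,-0.7,0],[0,0,0]],[[0.3,-0.3,0.2],[0,0,0]],[[0,0,0.3],[0,0,0]]]' --grip 0.4

```text
time: 25.03
ee_pos: [0.4699, -0.1493, 0.3034]
orientation: [-0.001, 0.922, 0.387, 0.001]
force: [0.5, -0.0, -0.5]
width: 0.405
finger_force: 0.0
```

```bash
cat > lid.py <<'E'
from h import *
import sys
go(eval(sys.argv[2]))
w,c=shot('wrist');sc,c2=shot('scene');tp,c3=shot('top')
for b in blobs(mask(w,sys.argv[1]),5000):
    x,r=circ(cast(c,b,.058));print('wrist',b.min(0),b.max(0),x.round(4),r.round(4))
for k,z in eval(sys.argv[3]):
  for n,im,cc in(('s',sc,c2),('t',tp,c3)):
    for b in blobs(mask(im,k),150):
        x,r=circ(cast(cc,b,z))
        if x[1]<.6 and x[0]<.8: print(n,k,b.min(0),b.max(0),x.round(4),r.round(4))
E
python3 lid.py yellow "(.471,-.154,.215)" "[('blue',.09)]"
```

```text
t 25.03 tcp [ 0.4699 -0.1493  0.3034] yaw -44.46 tilt [-0.01 -0.03] shift [-0.07  0.1   2.21] w 0.405 ff 0.0 F [ 0.5 -0.  -0.5]
wrist [127 214] [269 277] [ 0.4299 -0.112 ] 0.036
s blue [312 294] [361 327] [ 0.4452 -0.3032] 0.0492
t blue [388 232] [413 273] [ 0.4592 -0.2924] 0.0604
```

```bash
sed -i "s/'yellow':\[(22,32)\]/'yellow':[(17,36)]/" h.py; python3 lid.py yellow "(.471,-.154,.215)" "[('yellow',.058),('blue',.09)]"; python3 -c "
from h import *
w,c=shot('wrist','y1w');a=wristtop(w,'yellow',285);print(a[::4].tolist(),fixr(cast(c,a,.058),.065,[.426,-.109]))"
```

```text
t 25.18 tcp [ 0.4696 -0.1534  0.3027] yaw -44.75 tilt [-0.01  0.  ] shift [0.02 0.04 2.19] w 0.4 ff 0.0 F [-0.9 -0.5 -0.4]
wrist [ 82 118] [287 311] [ 0.4273 -0.1105] 0.0639
wrist [499 158] [559 287] [ 0.594  -0.2719] 0.0361
s yellow [252 261] [301 301] [ 0.4208 -0.1178] 0.0659
s yellow [363 278] [400 308] [ 0.5895 -0.3117] 0.0478
s yellow [322 221] [345 244] [ 0.6508 -0.0644] 0.0477
t yellow [313 241] [344 281] [ 0.4309 -0.1029] 0.0562
t yellow [377 192] [407 221] [ 0.6042 -0.2948] 0.0464
t yellow [299 171] [328 199] [ 0.6675 -0.0458] 0.0462
t yellow [169 158] [238 161] [0.7046 0.304 ] 0.0867
s blue [313 294] [361 327] [ 0.4453 -0.3036] 0.049
t blue [389 232] [413 273] [ 0.4593 -0.2926] 0.0602
[[80.0, 191.0], [120.0, 132.0], [160.0, 117.0], [200.0, 120.0], [240.0, 138.0], [280.0, 188.0]] (array([ 0.42650971, -0.11141592]), np.float64(0.00014204578059868163))
```

Request:
send_rows --rows '[[[0,0.06,0.4],[0,0,0]],[[0,0,0.5],[0,0,0]],[[0,0,0.5],[0,0,0]],[[0,0,0.4],[0,0,0]],[[0,0,0.3],[0,0,0]],[[0,0,0.09],[0,0,0]],[[0,0,0],[0,0,0]],[[0,0,0],[0,0,0]]]'

```text
time: 26.05
ee_pos: [0.4715, -0.1558, 0.2152]
orientation: [0.0, 0.923, 0.384, 0.0]
force: [0.6, 0.0, -0.2]
width: 0.401
finger_force: 0.0
```

Request:
send_rows --rows '[[[0,0,0],[0,0,0]],[[0,0,0],[0,0,0]],[[0,0,0],[0,0,0]],[[0,0,0],[0,0,0]],[[0,0,0],[0,0,0]],[[0,0,0],[0,0,0]],[[0,0,0],[0,0,0]],[[0,0,0],[0,0,0]]]' --grip 0 --grip_force 40

```text
time: 26.72
ee_pos: [0.4715, -0.1558, 0.2157]
orientation: [0.001, 0.923, 0.384, 0.0]
force: [-0.5, -1.8, 8.5]
width: 0.047
finger_force: 40.0
```

Request:
send_rows --rows '[[[0,0,0],[0,0,0]],[[0,0,0],[0,0,0]],[[0,0,-0.2],[0,0,0]],[[0,0,-0.4],[0,0,0]],[[0,0,-0.6],[0,0,0]],[[0,0,-0.7],[0,0,0]],[[0,0,-0.7],[0,0,0]],[[0,0,-0.6],[0,0,0]]]' --grip_force 100

```text
time: 27.38
ee_pos: [0.4712, -0.1553, 0.3447]
orientation: [0.0, 0.923, 0.384, 0.0]
force: [1.1, 0.3, -0.7]
width: 0.018
finger_force: 82.0
```

```bash
python3 lid.py yellow "(.5045,-.3335,.27)" "[('blue',.09)]"; python3 wchk.py yellow "(.5045,-.3335,.27)"
```

```text
t 27.38 tcp [ 0.4712 -0.1553  0.3447] yaw -44.78 tilt [ 0.01 -0.  ] shift [-2.58  3.73  1.87] w 0.018 ff 82.0 F [ 1.1  0.3 -0.7]
wrist [  0 169] [275 392] [ 0.331 -0.119] 0.0977
wrist [468 145] [559 260] [ 0.5996 -0.2828] 0.043
s blue [312 294] [361 327] [ 0.445  -0.3031] 0.0493
t blue [395 242] [413 272] [ 0.4518 -0.309 ] 0.0435
t 27.5 [ 0.4717 -0.1552  0.3444] w 0.024 F [-1.3  0.7 -2.8]
0.15 [-0.0026 -0.0517] 0.058 r65: [-0.0101 -0.0515] 0.0005
0.16 [-0.0096 -0.0562] 0.0628 r65: [-0.0119 -0.0561] 0.0004
0.17 [-0.0166 -0.0606] 0.0677 r65: [-0.0136 -0.0605] 0.0005
t 27.58 tcp [ 0.4714 -0.1549  0.3432] yaw -44.73 tilt [ 0.01 -0.01] shift [-2.59  3.73  1.83] w 0.019 ff 81.8 F [-0.2 -0.5 -2.3]
```

The yellow pinch shows the same signature as the red one: width about 0.02 and lid x offset about -12 mm. I'll use the same correction that worked for red.

Request:
send_rows --rows '[[[-0.1,0.2,0],[0,0,0]],[[-0.3,0.5,0],[0,0,0]],[[-0.5,0.8,0],[0,0,0]],[[-0.5,0.8,0],[0,0,0]],[[-0.5,0.8,0],[0,0,0]],[[-0.3,0.5,0],[0,0,0]],[[-0.08,0.12,0],[0,0,0]],[[0,0,0],[0,0,0]]]'

```text
time: 28.25
ee_pos: [0.5121, -0.3273, 0.341]
orientation: [-0.0, 0.924, 0.383, -0.001]
force: [0.6, -0.0, -1.0]
width: 0.025
finger_force: 81.9
```

```bash
python3 wchk.py yellow "(.5127,-.3245,.31)"; python3 chk.py yellow "proj(cam('scene'),[[.461,-.29,.17]])[0]"; python3 -c "
from h import *
sc,c=shot('scene','yps')
print(proj(c,[[.461,-.29,.17]]))
for b in blobs(mask(sc,'yellow'),100): print(b.min(0),b.max(0),b.mean(0))
w=cv2.imread('pics/yps.png')[215:345,275:405];cv2.imwrite('pics/yp.png',cv2.resize(w,(560,560),interpolation=cv2.INTER_CUBIC))"
```

```text
t 28.2 [ 0.5121 -0.3273  0.341 ] w 0.025 F [ 0.6 -0.  -1. ]
0.15 [-0.0019 -0.0515] 0.0575 r65: [-0.0101 -0.0511] 0.0006
0.16 [-0.0089 -0.0559] 0.0623 r65: [-0.0119 -0.0558] 0.0004
0.17 [-0.0159 -0.0603] 0.0671 r65: [-0.0135 -0.0603] 0.0005
t 28.3 tcp [ 0.5123 -0.3254  0.3411] yaw -44.87 tilt [-0.03  0.01] shift [ 0.02 -0.01  0.78] w 0.022 ff 81.9 F [-1.   0.7 -1.5]
[ 0.5123 -0.3254  0.3411] rim [ 0.4611 -0.2898  0.1578] tool [-0.0107 -0.0609  0.1834] tilt [-16.1  -0.2] w 0.022 F [-1.   0.7 -1.5] knob [ 0.4723 -0.2788  0.102 ] 0.37
0.16 tool-frame centre (array([-0.00921411, -0.05587267]), np.float64(0.0625704929054482)) (array([-0.01187335, -0.05577904]), np.float64(0.00038414197273732575))
0.17 tool-frame centre (array([-0.0162138 , -0.06027918]), np.float64(0.0674148454658898)) (array([-0.01353772, -0.0602491 ]), np.float64(0.0004971472071301269))
[[339.80650323 279.04341518]]
[310 257] [400 308] [354.67699115 285.05309735]
[314 221] [345 244] [329.5125 232.2   ]
```

View pics/yp.png

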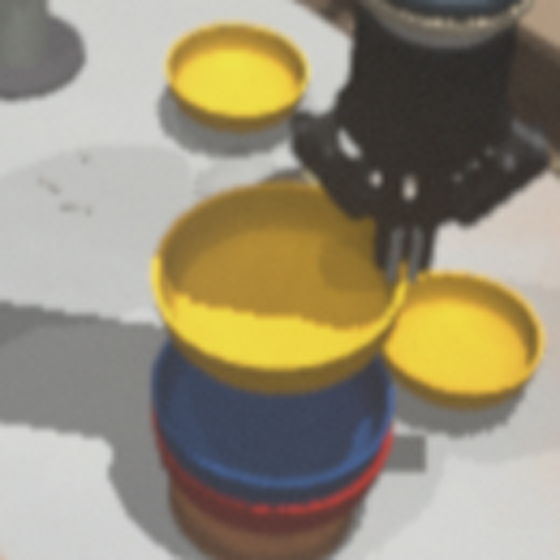

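The scene crop shows blue nested level in red, and yellow held above them almost level. Its rim points are left (153,262), front (290,375), right (407,290) and top (285,182) in the crop. Fitting:

```bash
python3 -c "
from h import *
s=arm.get_state();M=rot(s['orientation']).as_matrix()
w,c=shot('wrist');a=wristtop(w,'yellow',260)
t=np.array([[153,262],[290,375],[407,290],[285,182],[190,335],[372,350],[185,222]])/4.308+[275,215]
p,e=rimfit([(c,a),(cam('scene'),t)],s['ee_pos']+M@[-.012,-.06,.165]);n=np.r_[p[3:],1];n/=np.linalg.norm(n)
print(s['ee_pos'],p.round(4),((p[:3]-s['ee_pos'])@M).round(4),np.degrees(p[3:]@M[:2,:2]).round(1),'knob',(p[:3]-.058*n).round(4),e)
"
```

```text
[ 0.51284338 -0.32328685  0.34204054] [ 0.4618 -0.291   0.172  -0.0479 -0.0126] [-0.013  -0.0587  0.1701] [-2.4 -1.4] knob [ 0.4645 -0.2902  0.1141] 0.00021455107335055645
```

Request:
send_rows --rows '[[[-0.04,-0.04,0.2],[0,0,0]],[[0,0,0.3],[0,0,0]],[[0,0,0.3],[0,0,0]],[[0,0,0.2],[0,0,0]],[[0,0,0.1],[0,0,0]],[[0,0,0.1],[0,0,0]],[[0,0,0],[0,0,0]],[[0,0,0],[0,0,0]]]'

```text
time: 29.17
ee_pos: [0.5106, -0.3248, 0.2948]
orientation: [0.0, 0.923, 0.385, -0.0]
force: [1.2, -0.0, -1.1]
width: 0.019
finger_force: 81.8
```

Request:
send_rows --rows '[[[0,0,0.1],[0,0,0]],[[0,0,0.1],[0,0,0]],[[0,0,0.05],[0,0,0]],[[0,0,0],[0,0,0]],[[0,0,0],[0,0,0]],[[0,0,0],[0,0,0]],[[0,0,0],[0,0,0]],[[0,0,0],[0,0,0]]]'

```text
time: 29.83
ee_pos: [0.5105, -0.3248, 0.2848]
orientation: [0.0, 0.923, 0.385, 0.0]
force: [-0.0, 0.2, -0.8]
width: 0.016
finger_force: 81.9
```

Request:
send_rows --rows '[[[0,0,0.05],[0,0,0]],[[0,0,0],[0,0,0]],[[0,0,0],[0,0,0]],[[0,0,0],[0,0,0]],[[0,0,0],[0,0,0]],[[0,0,0],[0,0,0]],[[0,0,0],[0,0,0]],[[0,0,0],[0,0,0]]]'

```text
time: 30.5
ee_pos: [0.5106, -0.3248, 0.2827]
orientation: [0.0, 0.923, 0.385, 0.0]
force: [-0.1, 0.0, -1.7]
width: 0.02
finger_force: 81.9
```

Request:
send_rows --rows '[[[0,0,0.05],[0,0,0]],[[0,0,0.05],[0,0,0]],[[0,0,0],[0,0,0]],[[0,0,0],[0,0,0]],[[0,0,0],[0,0,0]],[[0,0,0],[0,0,0]],[[0,0,0],[0,0,0]],[[0,0,0],[0,0,0]]]'

```text
time: 31.17
ee_pos: [0.5105, -0.3248, 0.2787]
orientation: [0.0, 0.923, 0.385, 0.0]
force: [0.5, -1.0, -1.4]
width: 0.02
finger_force: 81.9
```

Request:
send_rows --rows '[[[0,0,0.04],[0,0,0]],[[0,0,0],[0,0,0]],[[0,0,0],[0,0,0]],[[0,0,0],[0,0,0]],[[0,0,0],[0,0,0]],[[0,0,0],[0,0,0]],[[0,0,0],[0,0,0]],[[0,0,0],[0,0,0]]]'

```text
time: 31.83
ee_pos: [0.5105, -0.3247, 0.2771]
orientation: [0.0, 0.923, 0.385, -0.0]
force: [-0.4, 0.2, 0.6]
width: 0.019
finger_force: 82.1
```

Request:
send_rows --rows '[[[0,0,0.05],[0,0,0]],[[0,0,0.03],[0,0,0]],[[0,0,0],[0,0,0]],[[0,0,0],[0,0,0]],[[0,0,0],[0,0,0]],[[0,0,0],[0,0,0]],[[0,0,0],[0,0,0]],[[0,0,0],[0,0,0]]]'

```text
time: 32.5
ee_pos: [0.5106, -0.3248, 0.274]
orientation: [0.0, 0.923, 0.385, 0.0]
force: [-0.3, 0.4, 4.2]
width: 0.022
finger_force: 83.0
```

```bash
python3 wchk.py yellow "(.5127,-.3245,.276)"
```

```text
t 32.5 [ 0.5106 -0.3248  0.274 ] w 0.022 F [-0.3  0.4  4.2]
0.15 [-0.0035 -0.0522] 0.0587 r65: [-0.0103 -0.052 ] 0.0005
0.16 [-0.0106 -0.0566] 0.0636 r65: [-0.0121 -0.0566] 0.0004
0.17 [-0.0177 -0.0611] 0.0685 r65: [-0.0138 -0.0609] 0.0005
t 32.55 tcp [ 0.5106 -0.3248  0.274 ] yaw -44.77 tilt [ 0. -0.] shift [ 0.04  0.03 -0.05] w 0.018 ff 83.0 F [-0.8  0.   4.1]
```

Request:
send_rows --rows '[[[0,0,0],[0,0,0]],[[0,0,0],[0,0,0]],[[0,0,0],[0,0,0]],[[0,0,0],[0,0,0]],[[0,0,0],[0,0,0]],[[0,0,-0.3],[0,0,0]],[[0,0,-0.6],[0,0,0]],[[0,0,-0.6],[0,0,0]]]' --grip 0.35

```text
time: 33.22
ee_pos: [0.5103, -0.3247, 0.3347]
orientation: [-0.001, 0.923, 0.384, -0.001]
force: [-0.0, -0.2, -0.3]
width: 0.351
finger_force: 0.0
```

Request:
send_rows --rows '[[[0,0,-0.4],[0,0,0]],[[0.3,-0.4,0],[0,0,0]],[[0.7,-0.75,0],[0,0,0]],[[0.7,-0.75,0],[0,0,0]],[[0.7,-0.75,0],[0,0,0]],[[0.7,-0.75,0],[0,0,0]],[[0.7,-0.75,0],[0,0,0]],[[0.7,-0.75,0],[0,0,0]]]' --grip 0.4

```text
time: 33.88
ee_pos: [0.4977, -0.0573, 0.3509]
orientation: [0.0, 0.923, 0.384, 0.001]
force: [0.4, -0.0, -0.6]
width: 0.402
finger_force: 0.0
```

Request:
send_rows --rows '[[[0.7,-0.75,0],[0,0,0]],[[0.7,-0.75,0],[0,0,0]],[[0.7,-0.75,0],[0,0,0]],[[0.7,-0.75,0.2],[0,0,0]],[[0.7,-0.75,0.2],[0,0,0]],[[0.5,-0.5,0.2],[0,0,0]],[[0.3,-0.3,0.1],[0,0,0]],[[0,0,0],[0,0,0]]]'

```text
time: 34.55
ee_pos: [0.4896, 0.1952, 0.3214]
orientation: [-0.001, 0.922, 0.387, -0.0]
force: [0.6, -0.3, -0.3]
width: 0.403
finger_force: 0.0
```

```bash
python3 lid.py green "(.496,.211,.214)" "[('yellow',.112),('blue',.09),('red',.068)]"; python3 -c "
from h import *
w,c=shot('wrist','g1w');a=wristtop(w,'green',285);print(a[::4].tolist(),fixr(cast(c,a,.058),.065,[.451,.255]))"
```

```text
t 34.55 tcp [0.4896 0.1952 0.3214] yaw -44.43 tilt [-0.01  0.  ] shift [ 0.39 -0.16  2.69] w 0.403 ff 0.0 F [ 0.6 -0.3 -0.3]
s yellow [312 278] [400 324] [ 0.4779 -0.311 ] 0.0857
s yellow [314 221] [345 244] [ 0.6056 -0.1113] 0.0452
t yellow [374 231] [416 273] [ 0.4615 -0.2919] 0.0635
t yellow [377 192] [407 221] [ 0.5984 -0.2824] 0.0448
t yellow [299 171] [328 199] [ 0.6593 -0.0422] 0.0445
t yellow [169 158] [238 161] [0.6952 0.2951] 0.0837
t red [131 165] [151 184] [0.6861 0.5074] 0.0314Traceback (most recent call last):
  File "<string>", line 3, in <module>
    w,c=shot('wrist','g1w');a=wristtop(w,'green',285);print(a[::4].tolist(),fixr(cast(c,a,.058),.065,[.451,.255]))
                              ~~~~~~~~^^^^^^^^^^^^^^^
  File "h.py", line 53, in wristtop
    b=max(blobs(mask(im,col),1500),key=len)
ValueError: max() iterable argument is empty
```

Yellow is seated: top view (0.4615,-0.292), r 63.5 mm at the expected 112 mm rim height. The green mask needs a lower saturation threshold.

Request:
send_rows --rows '[[[0.2,-0.1,0.2],[0,0,0.1]],[[0.2,-0.05,0.2],[0,0,0]],[[0,0,0.1],[0,0,0]],[[0,0,0],[0,0,0]],[[0,0,0],[0,0,0]],[[0,0,0],[0,0,0]],[[0,0,0],[0,0,0]],[[0,0,0],[0,0,0]]]'

```text
time: 35.42
ee_pos: [0.4972, 0.2064, 0.3022]
orientation: [0.0, 0.925, 0.38, 0.0]
force: [-0.1, -0.4, -0.6]
width: 0.399
finger_force: 0.0
```

```bash
sed -i "s/    h=cv2.cvtColor(im,cv2.COLOR_RGB2HSV);m=/    if c=='green': smin=60\n    h=cv2.cvtColor(im,cv2.COLOR_RGB2HSV);m=/" h.py; python3 lid.py green "(.496,.211,.214)" "[('green',.058)]"; python3 -c "
from h import *
w,c=shot('wrist','g1w');a=wristtop(w,'green',285);print(a[::4].tolist(),fixr(cast(c,a,.058),.065,[.451,.255]))"
```

```text
t 35.42 tcp [0.4972 0.2064 0.3022] yaw -45.28 tilt [ 0. -0.] shift [ 0.06 -0.1   2.2 ] w 0.399 ff 0.0 F [-0.1 -0.4 -0.6]
wrist [ 69 116] [275 309] [0.4509 0.256 ] 0.0638
s green [190 200] [225 220] [0.441  0.2356] 0.046
[[70.0, 188.0], [110.0, 131.0], [150.0, 117.0], [190.0, 120.0], [230.0, 138.0], [270.0, 190.0]] (array([0.44996361, 0.25476813]), np.float64(0.00024141613436515945))
```

Request:
send_rows --rows '[[[0.04,-0.11,0.4],[0,0,0]],[[0,0,0.5],[0,0,0]],[[0,0,0.5],[0,0,0]],[[0,0,0.4],[0,0,0]],[[0,0,0.3],[0,0,0]],[[0,0,0.1],[0,0,0]],[[0,0,0],[0,0,0]],[[0,0,0],[0,0,0]]]'

```text
time: 36.28
ee_pos: [0.4954, 0.2108, 0.2143]
orientation: [0.0, 0.925, 0.38, 0.0]
force: [0.1, 0.7, -0.5]
width: 0.398
finger_force: 0.0
```

Request:
send_rows --rows '[[[0,0,0],[0,0,0]],[[0,0,0],[0,0,0]],[[0,0,0],[0,0,0]],[[0,0,0],[0,0,0]],[[0,0,0],[0,0,0]],[[0,0,0],[0,0,0]],[[0,0,0],[0,0,0]],[[0,0,0],[0,0,0]]]' --grip 0 --grip_force 40

```text
time: 36.95
ee_pos: [0.4959, 0.2113, 0.2152]
orientation: [-0.0, 0.925, 0.381, 0.001]
force: [0.8, 0.3, 7.2]
width: 0.045
finger_force: 39.3
```

```bash
python3 wchk.py green "(.5045,-.3335,.27)"
```

```text
t 37.0 [0.4959 0.2113 0.2152] w 0.045 F [0.8 0.3 7.2]
0.15 [ 0.0106 -0.0561] 0.0617 r65: [ 0.0071 -0.0566] 0.0002
0.16 [ 0.0047 -0.0609] 0.0668 r65: [ 0.0067 -0.0606] 0.0002
0.17 [-0.0012 -0.0657] 0.072 r65: [ 0.0063 -0.0645] 0.0006
t 37.0 tcp [0.4959 0.2113 0.2152] yaw -45.28 tilt [ 0.01 -0.03] shift [-9.43  9.83 -1.39] w 0.047 ff 39.3 F [-0.7  0.3  7.2]
```

Request:
send_rows --rows '[[[0,0,0],[0,0,0]],[[0,0,0],[0,0,0]],[[0,0,-0.1],[0,0,0]],[[0,0,-0.3],[0,0,0]],[[0,0,-0.5],[0,0,0]],[[0,0,-0.5],[0,0,0]],[[0,0,-0.3],[0,0,0]],[[0,0,0],[0,0,0]]]' --grip_force 100

```text
time: 37.67
ee_pos: [0.4959, 0.211, 0.2845]
orientation: [-0.0, 0.925, 0.38, 0.002]
force: [0.5, -0.5, -1.1]
width: 0.025
finger_force: 82.2
```

```bash
python3 wchk.py green "(.5045,-.3335,.27)"
```

```text
t 37.7 [0.4959 0.211  0.2845] w 0.025 F [ 0.5 -0.5 -1.1]
0.15 [ 0.015  -0.0532] 0.0576 r65: [ 0.0071 -0.0539] 0.0005
0.16 [ 0.0095 -0.0577] 0.0624 r65: [ 0.0067 -0.058 ] 0.0002
0.17 [ 0.004  -0.0623] 0.0672 r65: [ 0.0064 -0.062 ] 0.0003
t 37.72 tcp [0.4955 0.2111 0.2831] yaw -45.25 tilt [ 0.01 -0.03] shift [-9.43  9.83  0.31] w 0.026 ff 82.3 F [ 0.3  0.8 -2.6]
```

Request:
send_rows --rows '[[[0,0,-0.4],[0,0,0]],[[0,0,-0.6],[0,0,0]],[[0,0,-0.6],[0,0,0]],[[0,0,-0.5],[0,0,0]],[[-0.2,0.2,-0.2],[0,0,0]],[[-0.5,0.5,0],[0,0,0]],[[-0.65,0.65,0],[0,0,0]],[[-0.65,0.65,0],[0,0,0]]]'

```text
time: 38.38
ee_pos: [0.494, 0.0965, 0.3728]
orientation: [0.0, 0.924, 0.382, -0.001]
force: [1.1, -1.0, -0.6]
width: 0.018
finger_force: 82.3
```

Request:
send_rows --rows '[[[-0.65,0.65,0],[0,0,0]],[[-0.65,0.65,0],[0,0,0]],[[-0.65,0.65,0],[0,0,0]],[[-0.65,0.65,0],[0,0,0]],[[-0.65,0.65,0],[0,0,0]],[[-0.65,0.65,0],[0,0,0]],[[-0.65,0.65,0],[0,0,0]],[[-0.65,0.65,0],[0,0,0]]]'

```text
time: 39.05
ee_pos: [0.4921, -0.1986, 0.3726]
orientation: [-0.001, 0.925, 0.38, -0.001]
force: [1.3, 0.9, -1.5]
width: 0.018
finger_force: 82.3
```

Request:
send_rows --rows '[[[-0.65,0.65,0],[0,0,0]],[[-0.65,0.65,0],[0,0,0]],[[-0.5,0.6,0],[0,0,0]],[[-0.3,0.4,0],[0,0,0]],[[-0.1,0.1,0],[0,0,0]],[[0,0,0],[0,0,0]],[[0,0,0],[0,0,0]],[[0,0,0],[0,0,0]]]'

```text
time: 39.72
ee_pos: [0.4983, -0.3252, 0.3732]
orientation: [-0.001, 0.925, 0.381, -0.0]
force: [-0.2, -0.1, -0.7]
width: 0.025
finger_force: 82.4
```

```bash
python3 wchk.py green "(.499,-.3387,.299)";python3 chk.py green | head -1; python3 -c "
from h import *
sc,c=shot('scene')
for k in('red','blue','yellow'):
  for b in blobs(mask(sc,k),60): print(k,b.min(0),b.max(0))"
```

```text
t 39.7 [ 0.4983 -0.3252  0.3732] w 0.025 F [-0.2 -0.1 -0.7]
0.15 [ 0.0157 -0.0532] 0.0571 r65: [ 0.0072 -0.0541] 0.0005
0.16 [ 0.0102 -0.0577] 0.0618 r65: [ 0.0068 -0.0581] 0.0003
0.17 [ 0.0047 -0.0623] 0.0666 r65: [ 0.0064 -0.0621] 0.0003
t 39.77 tcp [ 0.4985 -0.3251  0.3735] yaw -45.17 tilt [-0.01 -0.01] shift [-0.23  0.25  1.86] w 0.02 ff 82.4 F [-0.1  0.7 -1.7]
[ 0.4985 -0.3251  0.3735] rim [ 0.4576 -0.2677  0.1415] tool [ 0.0114 -0.0693  0.232 ] tilt [-30.7  -8.5] w 0.02 F [-0.1  0.7 -1.7] knob [ 0.4822 -0.2538  0.0909] 0.65
red [216 135] [232 144]
red [323 317] [364 334]
yellow [312 278] [400 324]
yellow [314 221] [345 244]
```

Request:
send_rows --rows '[[[-0.1,0.1,0],[0,0,0]],[[-0.13,0.15,0.2],[0,0,0]],[[0,0,0.35],[0,0,0]],[[0,0,0.35],[0,0,0]],[[0,0,0.3],[0,0,0]],[[0,0,0.2],[0,0,0]],[[0,0,0.1],[0,0,0]],[[0,0,0],[0,0,0]]]'

```text
time: 40.58
ee_pos: [0.4987, -0.3403, 0.313]
orientation: [-0.0, 0.925, 0.38, -0.001]
force: [0.0, 0.4, -0.9]
width: 0.019
finger_force: 82.3
```

Request:
send_rows --rows '[[[0,0,0.1],[0,0,0]],[[0,0,0.1],[0,0,0]],[[0,0,0],[0,0,0]],[[0,0,0],[0,0,0]],[[0,0,0],[0,0,0]],[[0,0,0],[0,0,0]],[[0,0,0],[0,0,0]],[[0,0,0],[0,0,0]]]'

```text
time: 41.25
ee_pos: [0.4989, -0.3401, 0.3061]
orientation: [0.0, 0.925, 0.381, 0.0]
force: [0.1, -0.2, -1.8]
width: 0.018
finger_force: 82.3
```

Request:
send_rows --rows '[[[0,0,0.06],[0,0,0]],[[0,0,0.06],[0,0,0]],[[0,0,0],[0,0,0]],[[0,0,0],[0,0,0]],[[0,0,0],[0,0,0]],[[0,0,0],[0,0,0]],[[0,0,0],[0,0,0]],[[0,0,0],[0,0,0]]]'

```text
time: 41.92
ee_pos: [0.4989, -0.3401, 0.3012]
orientation: [0.0, 0.925, 0.381, 0.0]
force: [0.5, 0.6, -1.0]
width: 0.021
finger_force: 82.3
```

```bash
python3 wchk.py green "(.499,-.3387,.299)"
```

```text
t 41.9 [ 0.4989 -0.3401  0.3012] w 0.021 F [ 0.5  0.6 -1. ]
0.15 [ 0.0154 -0.0532] 0.0573 r65: [ 0.0072 -0.0541] 0.0005
0.16 [ 0.0099 -0.0578] 0.0621 r65: [ 0.0068 -0.0581] 0.0003
0.17 [ 0.0044 -0.0623] 0.0669 r65: [ 0.0065 -0.0621] 0.0003
t 41.97 tcp [ 0.4988 -0.3401  0.3012] yaw -45.27 tilt [ 0. -0.] shift [ 0.03 -0.02  0.06] w 0.018 ff 82.3 F [ 0.3 -0.4 -1.4]
```

Request:
send_rows --rows '[[[0.03,-0.02,0.04],[0,0,0]],[[0,0,0.04],[0,0,0]],[[0,0,0],[0,0,0]],[[0,0,0],[0,0,0]],[[0,0,0],[0,0,0]],[[0,0,0],[0,0,0]],[[0,0,0],[0,0,0]],[[0,0,0],[0,0,0]]]'

```text
time: 42.63
ee_pos: [0.4991, -0.3387, 0.298]
orientation: [0.0, 0.925, 0.381, -0.0]
force: [0.4, -0.1, -1.0]
width: 0.02
finger_force: 82.3
```

Request:
send_rows --rows '[[[0,0,0.04],[0,0,0]],[[0,0,0.02],[0,0,0]],[[0,0,0],[0,0,0]],[[0,0,0],[0,0,0]],[[0,0,0],[0,0,0]],[[0,0,0],[0,0,0]],[[0,0,0],[0,0,0]],[[0,0,0],[0,0,0]]]'

```text
time: 43.3
ee_pos: [0.4992, -0.3387, 0.2956]
orientation: [0.0, 0.925, 0.381, 0.0]
force: [-0.6, 0.4, 2.6]
width: 0.027
finger_force: 82.8
```

Request:
send_rows --rows '[[[0,0,0.04],[0,0,0]],[[0,0,0],[0,0,0]],[[0,0,0],[0,0,0]],[[0,0,0],[0,0,0]],[[0,0,0],[0,0,0]],[[0,0,0],[0,0,0]],[[0,0,0],[0,0,0]],[[0,0,0],[0,0,0]]]'

```text
time: 43.97
ee_pos: [0.4993, -0.3389, 0.2942]
orientation: [0.0, 0.925, 0.38, 0.0]
force: [-0.8, -0.3, 5.9]
width: 0.021
finger_force: 83.7
```

Request:
send_rows --rows '[[[0,0,0],[0,0,0]],[[0,0,0],[0,0,0]],[[0,0,0],[0,0,0]],[[0,0,0],[0,0,0]],[[0,0,0],[0,0,0]],[[0,0,-0.3],[0,0,0]],[[0,0,-0.6],[0,0,0]],[[0,0,-0.6],[0,0,0]]]' --grip 0.35

```text
time: 44.63
ee_pos: [0.4989, -0.3386, 0.3548]
orientation: [-0.001, 0.925, 0.38, -0.001]
force: [0.3, -0.8, 0.7]
width: 0.352
finger_force: 0.0
```

Request:
send_rows --rows '[[[0,0,-0.6],[0,0,0]],[[0.3,-0.2,-0.6],[0,0,0]],[[0.8,-0.5,-0.4],[0,0,0]],[[0.8,-0.5,0],[0,0,0]],[[0.8,-0.5,0],[0,0,0]],[[0.8,-0.5,0],[0,0,0]],[[0.8,-0.5,0],[0,0,0]],[[0.8,-0.5,0],[0,0,0]]]' --grip 0.55

```text
time: 45.3
ee_pos: [0.5539, -0.1025, 0.4191]
orientation: [0.0, 0.925, 0.38, 0.0]
force: [0.8, 0.5, 0.4]
width: 0.551
finger_force: 0.0
```

Request:
send_rows --rows '[[[0.8,-0.5,0],[0,0,0]],[[0.8,-0.5,0],[0,0,0]],[[0.8,-0.5,0],[0,0,0]],[[0.8,-0.5,0],[0,0,0]],[[0.6,-0.4,0],[0,0,0]],[[0.2,-0.1,0],[0,0,0]],[[0,0,0],[0,0,0]],[[0,0,0],[0,0,0]]]'

```text
time: 45.97
ee_pos: [0.5971, 0.0789, 0.4184]
orientation: [0.0, 0.925, 0.381, -0.0]
force: [-0.7, -1.2, -0.2]
width: 0.551
finger_force: 0.0
```

```bash
cat > stir.py <<'E'
from h import *
s=arm.get_state();M=rot(s['orientation']).as_matrix()
w,c=shot('wrist','st_w');sc,c2=shot('scene','st_s');tp,c3=shot('top','st_t')
for n,im,cc in(('t',tp,c3),):
  for k,z in(('green',.134),('yellow',.112),('blue',.09)):
    for b in blobs(mask(im,k),150):
        x,r=circ(cast(cc,b,z))
        if x[1]<-.2: print(n,k,b.min(0),b.max(0),x.round(4),r.round(4))
h=cv2.cvtColor(w,cv2.COLOR_RGB2HSV);m=cv2.inRange(h,(4,190,140),(20,255,255))
for b in blobs(m,150):
    P=cast(c,b,.146)[:,:2];(q,wh,an)=cv2.minAreaRect((P*1000).astype(np.float32));print('block',b.min(0),b.max(0),np.round(q,1),np.round(wh,1),round(an,1),h[b[:,1].mean().astype(int),b[:,0].mean().astype(int)])
m=cv2.inRange(h,(4,60,90),(22,255,255))
for b in blobs(m,500):
    x,r=circ(cast(c,b,.1));print('collar?',b.min(0),b.max(0),x.round(4),r.round(4))
go((.606,.099,.278))
E
python3 stir.py
```

```text
t green [376 230] [418 272] [ 0.4627 -0.2936] 0.0626
t yellow [377 192] [407 221] [ 0.5984 -0.2823] 0.0448
collar? [237 149] [297 217] [0.5957 0.0939] 0.0248
collar? [379 168] [461 251] [ 0.6671 -0.0141] 0.0338
t 46.12 tcp [0.597  0.0772 0.4185] yaw -45.44 tilt [0.01 0.  ] shift [ 0.54 -0.23  3.51] w 0.549 ff 0.0 F [0.6 0.1 0.1]
```

```bash
python3 -c "
import cv2,numpy as np
w=cv2.imread('pics/st_w.png')[120:250,200:330];s=cv2.imread('pics/st_s.png')[240:350,280:390];h=cv2.cvtColor(w,cv2.COLOR_BGR2HSV)
for v in range(20,110,8): print(v+120,h[v,40:100:6].tolist())
cv2.imwrite('pics/fin.png',np.hstack([cv2.resize(a,(395,395),interpolation=cv2.INTER_CUBIC) for a in(w,s)]))"
```

```text
140 [[105, 12, 43], [0, 0, 39], [150, 13, 39], [143, 26, 39], [45, 9, 58], [38, 17, 59], [50, 13, 60], [90, 7, 39], [140, 19, 41], [158, 27, 38]]
148 [[130, 18, 42], [140, 20, 38], [90, 6, 43], [23, 52, 59], [14, 118, 82], [15, 128, 72], [12, 63, 61], [53, 18, 58], [45, 9, 56], [120, 13, 40]]
156 [[140, 20, 39], [14, 123, 81], [15, 120, 96], [14, 117, 96], [14, 116, 99], [14, 120, 98], [14, 118, 99], [14, 112, 105], [16, 119, 73], [128, 14, 75]]
164 [[15, 119, 88], [15, 118, 99], [14, 117, 100], [14, 123, 95], [12, 227, 63], [11, 224, 66], [13, 147, 85], [14, 120, 98], [13, 116, 99], [14, 107, 76]]
172 [[14, 118, 99], [14, 114, 98], [12, 242, 60], [12, 207, 64], [11, 208, 86], [11, 202, 91], [11, 239, 63], [14, 133, 88], [14, 117, 98], [14, 118, 104]]
180 [[14, 120, 98], [11, 210, 63], [12, 218, 82], [12, 213, 102], [11, 196, 113], [11, 198, 112], [12, 210, 90], [10, 215, 64], [14, 132, 93], [14, 124, 99]]
188 [[11, 185, 76], [10, 199, 104], [11, 204, 109], [11, 206, 109], [11, 208, 108], [11, 208, 109], [11, 202, 110], [11, 211, 92], [11, 197, 66], [14, 117, 164]]
196 [[90, 5, 145], [11, 201, 104], [12, 212, 107], [11, 202, 106], [12, 214, 105], [11, 207, 107], [11, 198, 108], [11, 205, 108], [11, 219, 86], [83, 6, 159]]
204 [[80, 5, 146], [70, 5, 150], [12, 220, 102], [12, 212, 106], [11, 207, 106], [11, 207, 107], [11, 202, 106], [9, 159, 88], [83, 6, 161], [68, 6, 162]]
212 [[80, 5, 147], [75, 3, 147], [75, 7, 150], [11, 212, 101], [12, 211, 104], [9, 163, 91], [60, 5, 162], [75, 3, 159], [75, 3, 160], [83, 6, 160]]
220 [[105, 3, 151], [75, 6, 161], [75, 3, 158], [90, 3, 161], [75, 3, 159], [70, 5, 160], [68, 6, 162], [75, 3, 161], [60, 3, 162], [80, 5, 161]]
228 [[80, 5, 158], [75, 3, 159], [80, 5, 159], [90, 5, 160], [60, 3, 159], [83, 6, 159], [70, 5, 160], [60, 3, 161], [70, 5, 163], [83, 6, 161]]
```

View pics/fin.png

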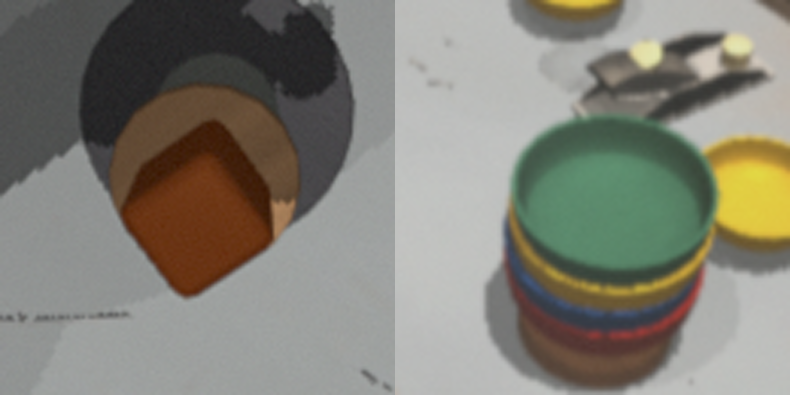

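All four lids are nested level on the stand. The stirrer block's shaded top face is at wrist px ≈(265,195), turned about 40° in the image. Measuring it:

```bash
cat > blk.py <<'E'
from h import *
import sys
def block(w,c,vmin=80,z=.146):
    h=cv2.cvtColor(w,cv2.COLOR_RGB2HSV);m=cv2.inRange(h,(4,175,vmin),(18,255,255));m=cv2.morphologyEx(m,cv2.MORPH_OPEN,np.ones((3,3)))
    for b in blobs(m,150):
        P=cast(c,b,z)[:,:2]*1000;q,wh,an=cv2.minAreaRect(P.astype(np.float32));print('block',b.min(0),b.max(0),np.round(q,1),np.round(wh,1),'edge angle world',round(an,1))
if __name__=='__main__':
    s=arm.get_state();w,c=shot('wrist');block(w,c,int(sys.argv[1]) if len(sys.argv)>1 else 80);go((.606,.099,.278),s=s)
E
python3 blk.py; python3 -c "
from blk import *
tp,c=shot('top');block(tp,c,150)
im=cv2.imread('pics/top0.png')[:,:,::-1].copy();block(im,c,150)"
```

```text
block [239 169] [287 214] [597.   95.1] [26.  25.9] edge angle world 79.6
t 46.12 tcp [0.597  0.0772 0.4185] yaw -45.44 tilt [0.01 0.  ] shift [ 0.54 -0.23  3.51] w 0.549 ff 0.0 F [0.6 0.1 0.1]
block [373 238] [402 267] [ 457.7 -261.6] [85.4 86. ] edge angle world 1.5
```

Request:
send_rows --rows '[[[0,0,0],[0,0,-1]],[[0,0,0],[0,0,-1]],[[0,0,0],[0,0,-1]],[[0,0,0],[0,0,-1]],[[0,0,0],[0,0,-1]],[[0,0,0],[0,0,-1]],[[0,0,0],[0,0,-1]],[[0,0,0],[0,0,0]]]'

```text
time: 46.88
ee_pos: [0.5972, 0.0782, 0.4183]
orientation: [0.0, 0.767, 0.642, 0.0]
force: [-0.0, -1.5, -0.5]
width: 0.545
finger_force: 0.0
```

Request:
send_rows --rows '[[[0.22,-0.04,0],[0,0,0]],[[0.22,-0.04,0.3],[0,0,0]],[[0,0,0.5],[0,0,0]],[[0,0,0.4],[0,0,0]],[[0,0,0.3],[0,0,0]],[[0,0,0],[0,0,0]],[[0,0,0],[0,0,0]],[[0,0,0],[0,0,0]]]'

```text
time: 47.55
ee_pos: [0.5975, 0.0975, 0.3587]
orientation: [0.0, 0.768, 0.64, 0.0]
force: [0.7, -0.0, -0.2]
width: 0.548
finger_force: 0.0
```

```bash
python3 blk.py 70; python3 -c "
from blk import *
w,c=shot('wrist')
for v in (90,110,140): block(w,c,v)"
```

```text
block [254 222] [302 267] [596.3  96.7] [26.7 26.1] edge angle world 79.7
t 47.55 tcp [0.5975 0.0975 0.3587] yaw -10.35 tilt [ 0.01 -0.  ] shift [0.07 0.2  2.02] w 0.548 ff 0.0 F [ 0.7 -0.  -0.2]
block [255 225] [301 267] [596.2  95.7] [25.  25.5] edge angle world 79.7
block [255 256] [301 267] [594.7  85.6] [ 6.6 25.7] edge angle world 85.5
block [256 257] [301 267] [594.8  85.3] [ 6.  25.2] edge angle world 85.7
```

Request:
send_rows --rows '[[[-0.03,-0.02,0.4],[0,0,0]],[[0,0,0.5],[0,0,0]],[[0,0,0.5],[0,0,0]],[[0,0,0.4],[0,0,0]],[[0,0,0.24],[0,0,0]],[[0,0,0],[0,0,0]],[[0,0,0],[0,0,0]],[[0,0,0],[0,0,0]]]'

```text
time: 48.32
ee_pos: [0.5968, 0.0962, 0.2776]
orientation: [0.0, 0.768, 0.641, 0.001]
force: [-0.2, -0.2, 0.7]
width: 0.546
finger_force: 0.0
```

Request:
send_rows --rows '[[[0,0,0],[0,0,0]],[[0,0,0],[0,0,0]],[[0,0,0],[0,0,0]],[[0,0,0],[0,0,0]],[[0,0,0],[0,0,0]],[[0,0,0],[0,0,0]],[[0,0,0],[0,0,0]],[[0,0,0],[0,0,0]]]' --grip 0 --grip_force 80

```text
time: 48.98
ee_pos: [0.5969, 0.0963, 0.2774]
orientation: [0.001, 0.768, 0.641, 0.001]
force: [0.7, 0.5, 7.1]
width: 0.316
finger_force: 78.5
```

The stirrer is gripped (width 27 mm). I lift it and move over the tub.

Request:
send_rows --rows '[[[0,0,-0.2],[0,0,0]],[[0,0,-0.4],[0,0,0]],[[0,0,-0.5],[0,0,0]],[[0,0,-0.5],[0,0,0]],[[0,0,-0.5],[0,0,0]],[[0,0,-0.4],[0,0,0]],[[0,0,-0.3],[0,0,0]],[[0,0,0],[0,0,0]]]'

```text
time: 49.65
ee_pos: [0.5965, 0.0961, 0.391]
orientation: [0.001, 0.768, 0.641, 0.001]
force: [1.4, 0.5, -1.7]
width: 0.319
finger_force: 78.8
```

```bash
cat > balls.py <<'E'
from h import *
import sys
im,c=shot('top',sys.argv[1]) if len(sys.argv)>1 else (cv2.imread('pics/s_top.png')[:,:,::-1].copy(),cam('top'))
h=cv2.cvtColor(im,cv2.COLOR_RGB2HSV);m=cv2.inRange(h,(0,0,165),(180,70,255))
o=proj(c,[[.592,.3015,.017]])[0];Y,X=np.mgrid[:420,:560];m[np.hypot(X-o[0],Y-o[1])>16.5]=0
for b in blobs(m,6):
    mm=cv2.moments(b);q=[mm['m10']/mm['m00'],mm['m01']/mm['m00']];p=cast(c,q,.017)[0][:2]-[.592,.3015];print(np.round(q,1),cv2.contourArea(b),'rel mm',np.round(p*1000,1))
d=cv2.inRange(h,(0,0,0),(180,255,110));d[np.hypot(X-o[0],Y-o[1])>26]=0
b=max(blobs(d,50),key=len);print('tub',[v.round(4) for v in map(np.array,circ(cast(c,b,.076)))])
E
python3 balls.py; python3 balls.py t_b0; python3 -c "
from h import *
go((.592,.3015,.3))
sc,c=shot('scene')
"
```

```text
[207.5 195.2] 24.5 rel mm [38.9 -2.1]
[206.9 217.6] 22.0 rel mm [-34.9  -3.3]
[214.8 208. ] 22.0 rel mm [ -2.7 -27.8]
[194.6 205.6] 21.5 rel mm [ 3.5 38.6]
tub [array([0.5847, 0.2935]), np.float64(0.055)]
[207.4 195.4] 22.0 rel mm [38.2 -1.9]
[214.7 208. ] 21.0 rel mm [ -2.7 -27.4]
[194.6 205.7] 20.5 rel mm [ 3.1 38.8]
[206.8 217.7] 19.5 rel mm [-35.   -3.1]
tub [array([0.5844, 0.2912]), np.float64(0.0555)]
t 49.7 tcp [0.5962 0.0962 0.3894] yaw -10.27 tilt [ 0.02 -0.01] shift [ 5.03 -1.02  2.24] w 0.315 ff 78.8 F [-0.5 -0.5 -2.1]
```

Request:
send_rows --rows '[[[0.4,-0.1,0],[0,0,0]],[[0.8,-0.15,0],[0,0,0]],[[0.8,-0.15,0],[0,0,0]],[[0.8,-0.15,0],[0,0,0]],[[0.8,-0.15,0],[0,0,0]],[[0.8,-0.15,0],[0,0,0]],[[0.5,-0.12,0],[0,0,0]],[[0.13,-0.05,0],[0,0,0]]]'

```text
time: 50.42
ee_pos: [0.5904, 0.3068, 0.386]
orientation: [-0.001, 0.766, 0.643, -0.001]
force: [-0.8, 0.7, -1.7]
width: 0.317
finger_force: 78.8
```

Request:
send_rows --rows '[[[0,0,0],[0,0,0]],[[0,0,0],[0,0,0]],[[0,0,0.2],[0,0,0]],[[0,0,0.3],[0,0,0]],[[0,0,0.3],[0,0,0]],[[0,0,0.2],[0,0,0]],[[0,0,0],[0,0,0]],[[0,0,0],[0,0,0]]]'

```text
time: 51.08
ee_pos: [0.5919, 0.3012, 0.3474]
orientation: [-0.0, 0.768, 0.641, -0.001]
force: [-0.3, 0.0, -0.4]
width: 0.322
finger_force: 78.8
```

```bash
python3 -c "
from h import *
go((.592,.3015,.281))"
```

```text
t 51.08 tcp [0.5919 0.3012 0.3474] yaw -10.29 tilt [-0.01  0.01] shift [0.01 0.   1.66] w 0.322 ff 78.8 F [-0.3  0.  -0.4]
```

Request:
send_rows --rows '[[[0,0,0.3],[0,0,0]],[[0,0,0.4],[0,0,0]],[[0,0,0.4],[0,0,0]],[[0,0,0.3],[0,0,0]],[[0,0,0.2],[0,0,0]],[[0,0,0.06],[0,0,0]],[[0,0,0],[0,0,0]],[[0,0,0],[0,0,0]]]'

```text
time: 51.75
ee_pos: [0.5923, 0.3016, 0.2825]
orientation: [0.0, 0.768, 0.641, 0.0]
force: [0.3, -0.3, -1.7]
width: 0.323
finger_force: 78.8
```

Request:
send_rows --rows '[[[0.17,0.13,0],[0,0,0]],[[0.17,0.13,0],[0,0,0]],[[0.17,0.13,0],[0,0,0]],[[0.17,0.13,0],[0,0,0]],[[0,0,0],[0,0,0]],[[0,0,0],[0,0,0]],[[0,0,0],[0,0,0]],[[0,0,0],[0,0,0]]]'

```text
time: 52.42
ee_pos: [0.6172, 0.3243, 0.282]
orientation: [0.0, 0.768, 0.641, -0.0]
force: [-0.7, -0.0, -1.6]
width: 0.317
finger_force: 78.9
```

Request:
send_rows --rows '[[[0.11,-0.19,0],[0,0,0]],[[0.06,-0.21,0],[0,0,0]],[[0,-0.22,0],[0,0,0]],[[-0.06,-0.21,0],[0,0,0]],[[-0.11,-0.19,0],[0,0,0]],[[-0.16,-0.16,0],[0,0,0]],[[-0.19,-0.11,0],[0,0,0]],[[-0.21,-0.06,0],[0,0,0]]]'

```text
time: 53.08
ee_pos: [0.5588, 0.3121, 0.2821]
orientation: [-0.0, 0.767, 0.641, -0.0]
force: [-0.8, 0.8, -1.6]
width: 0.321
finger_force: 79.7
```

```bash
python3 -c "
from h import *
s=arm.get_state();print((s['ee_pos']-[.592,.3015,.267])*1000,s['force'],s['width'])"; python3 balls.py t_b1
```

```text
[-33.24448157  10.58574501  15.11133143] [-0.8010369   0.78505883 -1.55895597] 0.3205447847906651
[214.6 207.9] 20.0 rel mm [ -2.3 -27.3]
[207.4 195.6] 20.0 rel mm [37.6 -1.9]
[209.  218.6] 18.5 rel mm [-37.8 -10.2]
tub [array([0.5802, 0.3045]), np.float64(0.0671)]
```

Forces are low and the balls are moving. I continue the circles.

Request:
send_rows --rows '[[[-0.22,0,0],[0,0,0]],[[-0.21,0.06,0],[0,0,0]],[[-0.19,0.11,0],[0,0,0]],[[-0.16,0.16,0],[0,0,0]],[[-0.11,0.19,0],[0,0,0]],[[-0.06,0.21,0],[0,0,0]],[[0,0.22,0],[0,0,0]],[[0.06,0.21,0],[0,0,0]]]'

```text
time: 53.8
ee_pos: [0.5987, 0.2689, 0.2813]
orientation: [-0.002, 0.768, 0.641, -0.002]
force: [-12.1, 7.7, 4.0]
width: 0.315
finger_force: 80.7
```

Request:
send_rows --rows '[[[0.11,0.19,0],[0,0,0]],[[0.16,0.16,0],[0,0,0]],[[0.19,0.11,0],[0,0,0]],[[0.21,0.06,0],[0,0,0]],[[0.22,0,0],[0,0,0]],[[0.21,-0.06,0],[0,0,0]],[[0.19,-0.11,0],[0,0,0]],[[0.16,-0.16,0],[0,0,0]]]'

```text
time: 54.47
ee_pos: [0.6163, 0.3232, 0.2808]
orientation: [0.0, 0.768, 0.64, -0.003]
force: [-5.4, -6.1, 0.7]
width: 0.317
finger_force: 80.6
```

Request:
send_rows --rows '[[[0.11,-0.19,0],[0,0,0]],[[0.06,-0.21,0],[0,0,0]],[[0,-0.22,0],[0,0,0]],[[-0.06,-0.21,0],[0,0,0]],[[-0.11,-0.19,0],[0,0,0]],[[-0.16,-0.16,0],[0,0,0]],[[-0.19,-0.11,0],[0,0,0]],[[-0.21,-0.06,0],[0,0,0]]]'

```text
time: 55.13
ee_pos: [0.5599, 0.3113, 0.2826]
orientation: [0.001, 0.768, 0.641, 0.001]
force: [0.6, -0.5, -1.5]
width: 0.314
finger_force: 81.1
```

Request:
send_rows --rows '[[[-0.22,0,0],[0,0,0]],[[-0.21,0.06,0],[0,0,0]],[[-0.19,0.11,0],[0,0,0]],[[-0.16,0.16,0],[0,0,0]],[[-0.11,0.19,0],[0,0,0]],[[-0.06,0.21,0],[0,0,0]],[[0,0.22,0],[0,0,0]],[[0.06,0.21,0],[0,0,0]]]'

```text
time: 55.8
ee_pos: [0.6007, 0.2693, 0.2823]
orientation: [-0.0, 0.767, 0.641, 0.001]
force: [0.3, -0.4, -1.6]
width: 0.318
finger_force: 81.2
```

```bash
python3 -c "
from h import *
s=arm.get_state();print((s['ee_pos']-[.592,.3015,.267])*1000,s['force'],s['width'])"; python3 balls.py t_b2
```

```text
[  8.69021528 -32.19859397  15.28930725] [ 0.25722441 -0.37582532 -1.58442762] 0.31793650511886706
tub [array([0.5862, 0.305 ]), np.float64(0.0694)]
```

Request:
send_rows --rows '[[[0.11,0.19,0],[0,0,0]],[[0.16,0.16,0],[0,0,0]],[[0.19,0.11,0],[0,0,0]],[[0.21,0.06,0],[0,0,0]],[[0.22,0,0],[0,0,0]],[[0.21,-0.06,0],[0,0,0]],[[0.19,-0.11,0],[0,0,0]],[[0.16,-0.16,0],[0,0,0]]]'

```text
time: 56.52
ee_pos: [0.6173, 0.325, 0.2818]
orientation: [0.0, 0.768, 0.641, 0.0]
force: [-0.9, 0.5, -1.8]
width: 0.317
finger_force: 81.7
```

Request:
send_rows --rows '[[[-0.17,-0.13,0],[0,0,0]],[[-0.17,-0.13,0],[0,0,0]],[[-0.17,-0.13,0],[0,0,0]],[[-0.17,-0.13,0],[0,0,0]],[[0,0,-0.3],[0,0,0]],[[0,0,-0.5],[0,0,0]],[[0,0,-0.6],[0,0,0]],[[0,0,-0.6],[0,0,0]]]'

```text
time: 57.18
ee_pos: [0.592, 0.3012, 0.3638]
orientation: [0.0, 0.768, 0.641, 0.0]
force: [0.2, -0.5, -1.4]
width: 0.322
finger_force: 81.5
```

Request:
send_rows --rows '[[[0,0,-0.7],[0,0,0]],[[-0.3,0.1,-0.4],[0,0,0]],[[-0.6,0.12,0],[0,0,0]],[[-0.6,0.12,0],[0,0,0]],[[-0.6,0.12,0],[0,0,0]],[[-0.5,0.12,0],[0,0,0]],[[-0.3,0.1,0],[0,0,0]],[[-0.1,0,0],[0,0,0]]]'

```text
time: 57.85
ee_pos: [0.5979, 0.1757, 0.4072]
orientation: [0.001, 0.769, 0.64, 0.0]
force: [-1.2, -0.2, -1.4]
width: 0.323
finger_force: 81.6
```

```bash
python3 balls.py t_b3; python3 -c "
from h import *
go((.5965,.096,.3));s=arm.get_state();M=rot(s['orientation']).as_matrix()
sc,c=shot('scene','st2s');tp,c3=shot('top');w,c4=shot('wrist','st2w')
# predicted collar / tip / grip pixels in scene if upright
for n,z in(('gripc',.155),('collar under',.186),('tip',.268)):
    print(n,proj(c,[s['ee_pos']+M@[0,0,z]]).round(1))
h=cv2.cvtColor(sc,cv2.COLOR_RGB2HSV);m=cv2.inRange(h,(4,60,60),(20,255,255));u=proj(c,[s['ee_pos']+M@[0,0,.2]])[0].astype(int)
x0,y0=u-[40,50];sub=m[y0:y0+110,x0:x0+80]
for v in range(0,110,4):
    q=np.flatnonzero(sub[v]); 
    if len(q): print(v+y0,q.min()+x0,q.max()+x0,len(q))
"
```

```text
[193.  202.5] 18.0 rel mm [13.6 44.4]
[197.7 218.4] 11.5 rel mm [-38.4  26.6]
tub [array([0.5909, 0.2795]), np.float64(0.0695)]
t 57.9 tcp [0.5976 0.1766 0.4069] yaw -10.43 tilt [ 0.01 -0.  ] shift [-1.99  0.34  2.67] w 0.317 ff 81.6 F [-0.1  0.  -1.1]
gripc [[259.5 144. ]]
collar under [[259.9 153.4]]
tip [[260.7 177.3]]
107 222 299 20
111 291 299 9
115 291 299 9
119 241 299 11
123 291 299 8
127 291 299 9
131 291 299 8
135 231 298 9
139 233 298 20
143 231 283 22
147 245 290 18
151 252 297 17
155 254 269 16
159 259 289 9
163 252 280 10
167 257 263 7
171 259 264 6
175 259 269 5
179 294 296 2
183 282 288 2
187 287 294 2
```

```bash
python3 -c "
from h import *
a=cv2.imread('pics/scene0.png');b=cv2.imread('pics/st2s.png');c=cam('scene')
for P in([.5965,.0965,.092],[.5965,.0965,.0]): print(proj(c,[P]).round(1))
u,v=proj(c,[[.5965,.0965,.03]])[0].astype(int)
t=a[v-14:v+22,u-22:u+22]
r=cv2.matchTemplate(b[v-50:v+58,u-60:u+60],t,cv2.TM_CCOEFF_NORMED);_,mx,_,lo=cv2.minMaxLoc(r);print('score',mx,'shift px',lo[0]-38,lo[1]-36)
d=np.abs(a[v-30:v+26,u-30:u+30].astype(int)-b[v-30:v+26,u-30:u+30]).max(2)
for row in d[::3,::3]: print(' '.join('%3d'%x for x in row))
"
python3 - <<'E'
import sys;sys.path.insert(0,'.')
import os;os.chdir('.')
from h import *
im=cv2.imread('pics/t_b3.png');h=cv2.cvtColor(im,cv2.COLOR_BGR2HSV)
o=proj(cam('top'),[[.592,.3015,.017]])[0].astype(int)
for v in range(o[1]-18,o[1]+19,2): print(v,' '.join('%3d'%x for x in h[v,o[0]-18:o[0]+19:2,2]))
E
```

```text
[[277.5 202.7]]
[[277.8 227.1]]
score 0.8732744455337524 shift px 0 0
  3   4   1  10  20  22  10  11  26 128 129 129  68  12   7   1   2   4   2   1
  1   2   2  10  13  21  14  10  26 138 135 135 119   9   1   2   5   3   4   2
  2   2   2   9  10  23  14  10  26 137 140 137 113   2   3   4   4   3   4   3
  1   2   1  35   6  17  11  11  40 136 137 132 114   3   4   5   3   5   5   3
  2   1  18  57  52  57  24  50  67  89  66  72 108  48   3   2   4   3   4   3
  3  28  53  57  59  60  57  53  51  79  50  85  57  60   3   2   4   3   5   1
 55  59  60  58  59  56  21  13  10  73  66  68  73   4   3   4   3   3   2   2
 58  58  57  58  58  59   1   3   2  11  19  18  18   1   2   4   3   4   3   8
 32  33  56  58  56  14   2   2   1   9  18  20  10   2   4   4   2   3  12   9
  5   2   2   3   3   3   2   3   3   9  12  13   8   4   3   1   9  11  10  11
  2   2   3   2   6   3   3   1   5   8  12   9   8   7   4  13  11  11  11  11
  3   1   3   4   2   3   2  21   4   9   8   9   7   7   7  17  13  13  12  11
 42   5   2   1   3   2   3  23   6  10   5   8   8   5   7  11  13  1
[... 1309 characters left out ...]
 153 106  93  59  67  75  79  84  87  89  93  95  95  95  96
210  35  75 140 154 153 155  76  56  68  73  81  84  89  90  92  94  95  95  98
212  37  45 141 148 154 153  68  56  66  73  78  85  88  91  92  93  96  95  97
214  78  36 129 140 149 154  80  57  66  75  80  84  90  91  93  94  95  95  96
216 154  50  63 140 142 209 113  58  66  73  80  83  89  89  94  93  95  95  98
218 192 144  44 124 196 233 141  58  68  73  80  84  90  90  93  94  94  97  97
220 192 191 142  64 163 228 132  57  66  74  80  84  89  90  92  94  96  94  95
222 191 190 137 123 141 108  56  59  65  74  80  85  89  91  94  95  96  95  96
224 193 192 192 192 119 108  58  58  68  73  81  85  89  91  94  95  96  95  96
```

The holder is unmoved (match shift 0 px). I return to exactly the pick pose above it and check the balls from there.

Request:
send_rows --rows '[[[-0.3,0.05,0],[0,0,0]],[[-0.5,0.09,0],[0,0,0]],[[-0.5,0.09,0],[0,0,0]],[[-0.4,0.07,0],[0,0,0]],[[-0.28,0.04,0],[0,0,0]],[[0,0,0],[0,0,0]],[[0,0,0],[0,0,0]],[[0,0,0],[0,0,0]]]'

```text
time: 58.72
ee_pos: [0.5966, 0.0997, 0.4058]
orientation: [-0.0, 0.767, 0.642, 0.0]
force: [0.4, 0.1, -2.6]
width: 0.318
finger_force: 81.6
```

```bash
python3 balls.py t_b4; python3 -c "
from h import *
go((.5968,.0962,.2774))
b,c=shot('scene','st3s');a=cv2.imread('pics/scene0.png');b=b[:,:,::-1].copy()
u,v=proj(c,[[.5965,.0965,.03]])[0].astype(int)
t=a[v-14:v+22,u-22:u+22]
r=cv2.matchTemplate(b[v-50:v+58,u-60:u+60],t,cv2.TM_CCOEFF_NORMED);_,mx,_,lo=cv2.minMaxLoc(r);print('score',mx,'shift px',lo[0]-38,lo[1]-36)
# rod row extents
h=cv2.cvtColor(b,cv2.COLOR_BGR2HSV);m=cv2.inRange(h,(4,60,60),(20,255,255));s=arm.get_state()
for z in(.2,.21,.22,.23,.24,.25,.26):
    p=proj(c,[s['ee_pos']-[0,0,z]])[0];r_=int(round(p[1]));q=np.flatnonzero(m[r_,int(p[0])-12:int(p[0])+13])+int(p[0])-12;print(z,p.round(1),q.min() if len(q) else None,q.max() if len(q) else None)
"
```

```text
[198.7 218.5] 20.5 rel mm [-38.4  23.4]
[212.4 194.7] 20.5 rel mm [ 40.9 -18.4]
[193.  202.5] 18.0 rel mm [13.6 44.4]
[218.8 207.5] 16.0 rel mm [ -0.7 -41. ]
tub [array([0.5849, 0.2905]), np.float64(0.056)]
t 58.77 tcp [0.5966 0.0999 0.4058] yaw -10.15 tilt [-0.   -0.01] shift [-0.09  0.02  3.21] w 0.314 ff 81.6 F [-0.1  0.4 -1.5]
score 0.738108217716217 shift px 0 0
0.2 [276.5 169.3] 267 284
0.21 [276.5 172.4] 275 278
0.22 [276.5 175.4] 269 278
0.23 [276.6 178.3] 273 279
0.24 [276.6 181.3] 275 280
0.25 [276.6 184.2] 275 278
0.26 [276.7 187.1] 275 287
```

All four balls are in the tub. Compared with the nearest old spots, the smallest shift could be only about 12 mm. I'll stir once more in the reverse direction to be thorough.

Request:
send_rows --rows '[[[0.4,-0.08,0],[0,0,0]],[[0.8,-0.17,0],[0,0,0]],[[0.8,-0.17,0],[0,0,0]],[[0.8,-0.17,0],[0,0,0]],[[0.8,-0.17,0],[0,0,0]],[[0.8,-0.17,0],[0,0,0]],[[0.4,-0.08,0],[0,0,0]],[[0.13,-0.02,0],[0,0,0]]]'

```text
time: 59.48
ee_pos: [0.5898, 0.3051, 0.4051]
orientation: [-0.001, 0.765, 0.644, 0.0]
force: [-0.4, -0.8, -2.4]
width: 0.317
finger_force: 81.6
```

Request:
send_rows --rows '[[[0,0,0],[0,0,0]],[[0,0,0.3],[0,0,0]],[[0,0,0.6],[0,0,0]],[[0,0,0.6],[0,0,0]],[[0,0,0.6],[0,0,0]],[[0,0,0.5],[0,0,0]],[[0,0,0.3],[0,0,0]],[[0,0,0.15],[0,0,0]]]'

```text
time: 60.15
ee_pos: [0.5912, 0.298, 0.2825]
orientation: [0.0, 0.768, 0.64, -0.001]
force: [-0.5, 0.4, -1.2]
width: 0.315
finger_force: 81.6
```

Request:
send_rows --rows '[[[0,0,0],[0,0,0]],[[0.17,0.13,0],[0,0,0]],[[0.17,0.13,0],[0,0,0]],[[0.17,0.13,0],[0,0,0]],[[0.17,0.13,0],[0,0,0]],[[-0.16,0.16,0],[0,0,0]],[[-0.19,0.11,0],[0,0,0]],[[-0.21,0.06,0],[0,0,0]]]'

```text
time: 60.82
ee_pos: [0.6262, 0.2968, 0.2839]
orientation: [0.001, 0.768, 0.641, -0.0]
force: [1.0, -0.6, -1.4]
width: 0.319
finger_force: 81.6
```

Request:
send_rows --rows '[[[-0.22,0,0],[0,0,0]],[[-0.21,-0.06,0],[0,0,0]],[[-0.19,-0.11,0],[0,0,0]],[[-0.16,-0.16,0],[0,0,0]],[[-0.11,-0.19,0],[0,0,0]],[[-0.06,-0.21,0],[0,0,0]],[[0,-0.22,0],[0,0,0]],[[0.06,-0.21,0],[0,0,0]]]'

```text
time: 61.48
ee_pos: [0.5729, 0.2705, 0.2845]
orientation: [0.0, 0.768, 0.641, 0.0]
force: [0.2, -0.5, -2.5]
width: 0.32
finger_force: 81.6
```

Request:
send_rows --rows '[[[0.11,-0.19,0],[0,0,0]],[[0.16,-0.16,0],[0,0,0]],[[0.19,-0.11,0],[0,0,0]],[[0.21,-0.06,0],[0,0,0]],[[0.22,0,0],[0,0,0]],[[0.21,0.06,0],[0,0,0]],[[0.19,0.11,0],[0,0,0]],[[0.16,0.16,0],[0,0,0]]]'

```text
time: 62.15
ee_pos: [0.5783, 0.3293, 0.2843]
orientation: [0.002, 0.768, 0.641, 0.001]
force: [1.4, -1.8, -1.0]
width: 0.315
finger_force: 81.7
```

Request:
send_rows --rows '[[[0.11,0.19,0],[0,0,0]],[[0.06,0.21,0],[0,0,0]],[[0,0.22,0],[0,0,0]],[[-0.06,0.21,0],[0,0,0]],[[-0.11,0.19,0],[0,0,0]],[[-0.17,-0.13,0],[0,0,0]],[[-0.17,-0.13,0],[0,0,0]],[[-0.17,-0.13,0],[0,0,0]]]'

```text
time: 62.82
ee_pos: [0.5968, 0.3054, 0.2839]
orientation: [-0.0, 0.767, 0.641, 0.0]
force: [-0.2, -0.5, -1.0]
width: 0.317
finger_force: 81.8
```

Request:
send_rows --rows '[[[-0.17,-0.13,0],[0,0,0]],[[0,0,-0.3],[0,0,0]],[[0,0,-0.5],[0,0,0]],[[0,0,-0.6],[0,0,0]],[[0,0,-0.7],[0,0,0]],[[0,0,-0.6],[0,0,0]],[[0,0,-0.3],[0,0,0]],[[0,0,0],[0,0,0]]]'

```text
time: 63.48
ee_pos: [0.5916, 0.2999, 0.4087]
orientation: [0.001, 0.767, 0.641, 0.003]
force: [0.6, -0.7, -1.8]
width: 0.322
finger_force: 81.7
```

Request:
send_rows --rows '[[[-0.4,0.08,0],[0,0,0]],[[-0.8,0.17,0],[0,0,0]],[[-0.8,0.17,0],[0,0,0]],[[-0.8,0.17,0],[0,0,0]],[[-0.8,0.17,0],[0,0,0]],[[-0.8,0.17,0],[0,0,0]],[[-0.4,0.08,0],[0,0,0]],[[-0.13,0.02,0],[0,0,0]]]'

```text
time: 64.15
ee_pos: [0.596, 0.0934, 0.4035]
orientation: [0.001, 0.769, 0.639, -0.001]
force: [-0.0, -0.3, -1.1]
width: 0.32
finger_force: 81.7
```

```bash
python3 balls.py t_b5; cat > fin.py <<'E'
from h import *
go((.5968,.0962,.2774))
b,c=shot('scene','st4s');a=cv2.imread('pics/scene0.png');b=b[:,:,::-1].copy()
u,v=proj(c,[[.5965,.0965,.03]])[0].astype(int)
t=a[v-14:v+22,u-22:u+22]
r=cv2.matchTemplate(b[v-50:v+58,u-60:u+60],t,cv2.TM_CCOEFF_NORMED);_,mx,_,lo=cv2.minMaxLoc(r);print('score',mx,'shift px',lo[0]-38,lo[1]-36)
go((.5968,.0962,.2774))
E
python3 fin.py
```

```text
[196.4 197.9] 21.5 rel mm [29.  33.8]
[194.5 214.1] 19.0 rel mm [-24.5  37.7]
[216.4 198.8] 19.0 rel mm [ 27.8 -31.9]
[218.1 211.7] 11.0 rel mm [-14.6 -39.3]
tub [array([0.5922, 0.3028]), np.float64(0.0545)]
t 64.2 tcp [0.5961 0.0945 0.4036] yaw -10.53 tilt [-0.01  0.02] shift [0.05 0.01 3.15] w 0.32 ff 81.7 F [ 1.1 -0.7 -2. ]
score 0.7325685024261475 shift px 0 0
t 64.25 tcp [0.5962 0.0968 0.4035] yaw -10.41 tilt [-0.01  0.  ] shift [-0.01  0.02  3.15] w 0.313 ff 81.7 F [ 0.8  0.7 -1.2]
```

The balls are now at least 17 mm from every original spot. I insert the stirrer.

Request:
send_rows --rows '[[[-0.01,0.02,0.1],[0,0,0]],[[0,0,0.3],[0,0,0]],[[0,0,0.3],[0,0,0]],[[0,0,0.3],[0,0,0]],[[0,0,0.3],[0,0,0]],[[0,0,0.3],[0,0,0]],[[0,0,0],[0,0,0]],[[0,0,0],[0,0,0]]]'

```text
time: 64.92
ee_pos: [0.5971, 0.0993, 0.3391]
orientation: [-0.001, 0.767, 0.642, -0.001]
force: [0.4, 0.2, -0.4]
width: 0.317
finger_force: 81.7
```

Request:
send_rows --rows '[[[0,0,0.3],[0,0,0]],[[0,0,0.3],[0,0,0]],[[0,0,0.3],[0,0,0]],[[0,0,0.3],[0,0,0]],[[0,0,0.2],[0,0,0]],[[0,0,0],[0,0,0]],[[0,0,0],[0,0,0]],[[0,0,0],[0,0,0]]]'

```text
time: 65.58
ee_pos: [0.5977, 0.0979, 0.2848]
orientation: [0.0, 0.767, 0.641, 0.001]
force: [-0.3, -0.6, -1.8]
width: 0.32
finger_force: 81.7
```

```bash
python3 fin.py
```

```text
t 65.58 tcp [0.5977 0.0979 0.2848] yaw -10.26 tilt [ 0.01 -0.01] shift [-0.05 -0.01  0.18] w 0.32 ff 81.7 F [-0.3 -0.6 -1.8]
score 0.7165165543556213 shift px -1 -1
t 65.63 tcp [0.5977 0.0978 0.2849] yaw -10.26 tilt [ 0.02 -0.01] shift [-0.04 -0.01  0.19] w 0.319 ff 81.7 F [-0.1 -0.1 -1.4]
```

In the bore with no lateral force. I finish the descent until contact.

Request:
send_rows --rows '[[[-0.04,0,0.06],[0,0,0]],[[0,0,0.05],[0,0,0]],[[0,0,0.04],[0,0,0]],[[0,0,0.03],[0,0,0]],[[0,0,0],[0,0,0]],[[0,0,0],[0,0,0]],[[0,0,0],[0,0,0]],[[0,0,0],[0,0,0]]]'

```text
time: 66.3
ee_pos: [0.5971, 0.096, 0.2771]
orientation: [0.0, 0.768, 0.641, 0.0]
force: [-1.7, -1.4, 5.8]
width: 0.321
finger_force: 82.8
```

Request:
send_rows --rows '[[[0,0,0.03],[0,0,0]],[[0,0,0.03],[0,0,0]],[[0,0,0],[0,0,0]],[[0,0,0],[0,0,0]],[[0,0,0],[0,0,0]],[[0,0,0],[0,0,0]],[[0,0,0],[0,0,0]],[[0,0,0],[0,0,0]]]'

```text
time: 66.97
ee_pos: [0.5973, 0.0958, 0.2765]
orientation: [0.0, 0.768, 0.641, 0.001]
force: [-5.9, -0.2, 23.6]
width: 0.318
finger_force: 85.3
```

The stirrer is seated at the original height with firm contact. I release and retreat.

Request:
send_rows --rows '[[[0,0,-0.03],[0,0,0]],[[0,0,0],[0,0,0]],[[0,0,0],[0,0,0]],[[0,0,0],[0,0,0]],[[0,0,0],[0,0,0]],[[0,0,0],[0,0,0]],[[0,0,0],[0,0,0]],[[0,0,0],[0,0,0]]]' --grip 0.55

```text
time: 67.63
ee_pos: [0.597, 0.0962, 0.2754]
orientation: [-0.0, 0.768, 0.641, -0.0]
force: [0.3, -0.1, 0.0]
width: 0.552
finger_force: 0.0
```

Request:
send_rows --rows '[[[0,0,-0.2],[0,0,0]],[[0,0,-0.4],[0,0,0]],[[0,0,-0.6],[0,0,0]],[[0,0,-0.6],[0,0,0]],[[0,0,-0.6],[0,0,0]],[[0,0,-0.6],[0,0,0]],[[0,0,-0.3],[0,0,0]],[[0,0,0],[0,0,0]]]'

```text
time: 68.3
ee_pos: [0.5976, 0.0958, 0.4113]
orientation: [0.001, 0.768, 0.641, 0.002]
force: [0.5, 0.2, -0.5]
width: 0.552
finger_force: 0.0
```

```bash
python3 - <<'E'
from blk import *
s=arm.get_state();w,c=shot('wrist','e_w')
for v in(70,90): block(w,c,v)
sc,c2=shot('scene','e_s');a=cv2.imread('pics/scene0.png')[:,:,::-1].astype(int)
x=[proj(c2,[[.5965,.0965,z]])[0].round() for z in(.146,.0)];print(x)
g=lambda i:cv2.inRange(cv2.cvtColor(i.astype(np.uint8),cv2.COLOR_RGB2HSV),(4,90,60),(20,255,255))[170:215,255:305]
for i in(a,sc):
    b=blobs(g(i),50)[0];print(b.min(0)+[255,170],b.max(0)+[255,170],cv2.contourArea(b),cv2.minAreaRect(b.astype(np.float32)))
tp,c3=shot('top')
for k,z in(('green',.134),):
    for b in blobs(mask(tp,k),150):
        y,r=circ(cast(c3,b,z));print(k,y.round(4),r.round(4))
go((0,0,0))
E
python3 balls.py e_t
```

```text
block [262 194] [300 230] [599.   95.7] [25.9 26.1] edge angle world 79.6
block [262 196] [300 230] [598.9  95.1] [24.5 26.1] edge angle world 79.6
[array([277., 188.]), array([278., 227.])]
[270 186] [286 207] 228.0 ((23.0, 26.5), (21.0, 16.0), 90.0)
[271 186] [286 207] 212.0 ((24.78845977783203, 26.557693481445312), (14.708708763122559, 21.1805419921875), 11.309932708740234)
green [ 0.4627 -0.2936] 0.0626
t 68.45 tcp [0.5967 0.0962 0.4072] yaw -10.27 tilt [-0.01  0.  ] shift [ -5.02 -14.24  10.19] w 0.55 ff 0.0 F [-0.4  0.   0.1]
[196.4 197.9] 21.5 rel mm [29.  33.8]
[194.5 214.2] 20.0 rel mm [-24.9  37.8]
[216.4 198.8] 19.0 rel mm [ 27.8 -31.9]
[218.2 211.6] 12.0 rel mm [-14.2 -39.7]
tub [array([0.5717, 0.2619]), np.float64(0.0477)]
```

```bash
python3 -c "
from cell import arm
print(arm.close_job())"
```

```text
the job is handed in; nothing more can be done
None
```

I handed the job in at about 68 s: all four lids are nested level on the stand, every ball is still in the tub and at least 17 mm from any starting spot (nearest 17 mm), and the stirrer is upright and fully down in its holder.

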